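# Load and pin the burn-in tray

## Robot

A 7-joint arm with a two-finger parallel gripper is mounted at the origin on a cart in front of the work surface, level with it; the furniture and walls round the work are solid. World frame = base frame: x ahead of the robot, y to its left, z up, the work surface at z = 0. Lengths are in mm, angles in rad, forces in N, time in s.
With the tool pointing down it reaches from about 425 to 875 mm from the base axis. Payload 4.7 kg.
Tool frame: the origin (TCP) lies on the centre line of the jaws, within the pads' length; the fingertips stand 25 mm ahead of it and the grasp point (between the pads) lies 6 mm ahead of it; z points along the fingers, y is the line along which they close (so a half turn about z gives the same grasp; the last joint's range is limited). The gripper opens to 87 mm and grips with 3 to 60 N. Pads are 19 mm wide; open, the fingers measure 117 mm over their backs; the gripper's body (75 mm by 190 mm) begins 51 mm behind the grasp point.
Start: joints at [-1.1, 0.321, -0.07, 1.45, 0.023, 1.371, -0.057], TCP at [286.728, 583.361, 247.587] pointing down, gripper open.
Joint ranges: [-2.86, 2.86], [-0.3, 2.09], [-1.38, 1.24], [0.06, 2.45], [-1.56, 4.7], [0.09, 2.05], [-2.69, 2.69]. Speed limits (rad/s): [2.57, 2.57, 3.14, 3.14, 3.14, 3.14, 3.14].

## Interface

Orientations are given as [roll, pitch, yaw] about the fixed x, y, z axes, in that order (R = Rz(yaw) Ry(pitch) Rx(roll)).
In Python, from plant import r gives the robot as it stands.
- The arm moves only by the tool play_rows, never from a script. Its argument "series" is a list of rows, each a list of 2 entries, a list of its own where there are three numbers: the shift along the tool's x, y, z in m, then the turn about the tool's z in degrees. A call has 1 to 10 rows; each row shifts and turns the commanded pose from where the row before left it, along the tool's axes as they then stand; what a row does not reach is not made up. A row lasts 1/10 s, in which the tool goes at most 50 mm and 8.59 degrees, less where a joint would pass 70% of its speed; a pose out of reach is approached as far as the arm can. A call is refused whole if a number of a shift passes 0.05 or a number of a turn 8.59, either way. A call with a gripper value outside its range is refused whole. "claw" is the closure in counts, from 0 (fully open) to 255 (shut), set as the call begins (left out, the last holds). The fingers move at their own pace and stop on an object; the grip force is fixed at half the most. Time passes only in rows, so rows that do not move let the fingers close. It gives the time, the measured TCP pose, the force, the opening and the grip force at its end, in the units of the state.
- r.get_state(): the state, without advancing time (a new reading comes with each control period).
- r.camera(name): name is "scene" or "top"; returns (picture, depth): 384x512x3 uint8, blue, green, red; 384x512 float32, mm along the optical axis (not along the pixel's ray), 0 where there is no reading.
- r.camera_model(name): a dict with "fx", "fy", "cx", "cy" (pixels), "rvec" (rotation vector, rad) and "tvec" (3), from world to camera coordinates, as OpenCV has them. Camera axes: x right, y down, z forward; pixel columns grow to the right and rows downward; lengths in mm; the calibration is good to about 2 mm. A picture is of the moment at which its call begins. camera_model takes no time and is no camera call.
- r.hand_in(): hands the job in; it is judged then, once.
The state is a dict: "time": time; "joint_positions": joint angles; "joint_velocities": joint speeds; "tau": joint torques, N m; "tool_pos": TCP position; "eef_rot": TCP orientation; "force": force on the tool from outside, world axes, zero at the start; "moment": the same for the moment, N m; "gripper_width": finger opening in mm; "grip_force": force on a finger pad.
Only numpy, scipy, OpenCV 4.12 (cv2) and the standard library are available. Lean on these libraries where they do the work, as an engineer would, in place of code of your own. Each camera call takes 0.05 s, during which the arm holds its last target. There are 200 camera calls.

## Task

Load the drawn-out tray of the burn-in chassis: set every load module on the bench upright into a bay of its own, line its bore up with the holes in the tray walls, and push a retaining pin through wall, module and wall until the pin's handle meets the wall. When all modules are pinned, push the tray home against its stop and lock it with one more pin, pushed through the chassis lug and the tray until its handle meets the lug. One pin may be left over; leave everything else on the bench where it is.

Things in the scene. Friction and masses are not known exactly. Their poses are not given: they have to be found in the camera images.
- burnin_base: fixed chassis base 64 (x) x 235 (y) x 10 mm high with a grey block 62 mm high at its +y end and a holed lug on the -x side near that block. Origin at bench level under the middle bay of the seated tray; x runs across the tray, away from the robot when not turned, y is the way the tray is pushed home, z up. Turned up to 0.12 rad.
- tray (a joint): slide of the aluminium channel tray on the base: 0 = home against its stop, grows as the tray is drawn out towards -y of the base (starts at 0.03 to 0.05 m, at most 0.07); friction about 4 N, stays where left. Inner floor 16 mm above the bench; two side walls 6.5 mm thick, 29 mm clear between them, their tops 50 mm above the bench.
- tray_front (a point): centre of the outer face of the tray's flat grey front plate (56 mm wide, from 11 to 55 mm above the bench; this point is 33 mm up), facing -y of the base; push here towards +y; moves with the tray
- bay_1 (a point): centre of the hole of bay 1 (nearest the block) on the outer face of the tray's -x wall, 38 mm above the bench, axes as the base; moves with the tray. The pin goes in here towards +x. Bays are 50 mm apart; each has an 11 mm hole through both walls. A module standing on the tray floor 21 mm in along +x from this point has its bore in line with the holes.
- bay_2 (a point): centre of the hole of bay 2 (the middle one) on the outer face of the tray's -x wall, 38 mm above the bench, axes as the base; moves with the tray. Otherwise as bay_1.
- bay_3 (a point): centre of the hole of bay 3 (nearest the front plate) on the outer face of the tray's -x wall, 38 mm above the bench, axes as the base; moves with the tray. Otherwise as bay_1.
- lug_hole_out (a point): centre of the 11 mm hole in the fixed lug, on its outer (-x) face, 38 mm above the bench; hole axis along x of the base, axes as the base. Lug 22 mm wide (y), 6.5 mm thick, 56 mm high, 2 mm clear of the tray wall, 100 mm along +y from the middle bay of the seated tray. Only when the tray is home are its lock holes (11 mm, both walls) in line with this one.
- module_1: load module, 26 (x) x 36 (y) x 58 mm high, 0.08 to 0.17 kg: bare aluminium block 38 mm high with an 11 mm bore right through along its x axis, and on top a black grip rib 15 mm thick (x), 34 mm long (y), 20 mm high. Origin in the middle of the bore, 22 mm above the underside, z up. Starts upright on the bench; alike when turned half round. Two or three are present.
- module_2: load module, just like module_1
- module_3: load module, just like module_1
- pin_1: retaining pin, 0.05 kg: black square handle 14 x 14 x 36 mm, steel shank 8 mm thick, 48 mm long, its last 11 mm tapering to 3 mm. Origin on the axis, on the shank 21 mm from the handle; x points to the tip (handle x -57 to -21 mm, shank -21 to +27 mm). Starts lying flat, axis 7 mm above the bench. All four are alike and always there; any may serve anywhere.
- pin_2: retaining pin, just like pin_1
- pin_3: retaining pin, just like pin_1
- pin_4: retaining pin, just like pin_1
- flux_bottle: small amber bottle with a black cap, 32 mm wide, 58 mm high; a bystander, to be left alone; origin at the centre of its underside
- loupe: black eye loupe, a cup 37 mm wide and 30 mm high; a bystander, to be left alone; origin at the centre of its underside
- fuse_box: flat white box 40 x 62 x 16 mm; a bystander, to be left alone; origin at the centre of its underside
- relay_board: green circuit board on a black block, 112 x 125 x 37 mm; a bystander, to be left alone; origin at the centre of its underside
- driver_a: orange and black screwdriver, 17 x 156 x 17 mm; a bystander, to be left alone; origin at the centre of its underside
Mind the look-alikes: they are no part of the job. Leave any blue or pink look-alike of the module_1 alone.

How it is judged:
By the outcome, as a careful person would: the job done as asked, in the order asked, and still so for the second after the job is handed in, with the robot touching nothing.
Of module_1, module_2, module_3 only 2 to 3 are there at a start; the rules pass over those that are not, and their reading is None.
At some moment in a run one of module_1, module_2, module_3 may be knocked a few centimetres aside while the robot is not near it.
Once in a run the grip may slacken for a moment while it holds something.
It also fails if it takes over 210 s, if anything falls off the work surface, if the arm or the gripper's body presses on something with over 40 N, if the wrist force passes 120 N, or if a joint passes its speed limit or range.

## Working session

There is one attempt and no reset: what is moved stays moved. The work goes in short steps, Python scripts to look and compute and a tool call to move; the robot and the scene stay as the last step left them, time stands still between calls to the robot, and variables do not carry over. Pictures are saved under pics/ and viewed, at most 14 in all, crops included, and the job is handed in when it is done.

Besides the shell and the picture viewer there is one more tool, called after "Call:" by a JSON object that holds its "fn" and its "kwargs", one argument or row to a line. play_rows: Moves the arm, as the interface text tells. Its arguments: {"type":"object","properties":{"series":{"type":"array","items":{"type":"array"}},"claw":{"type":"number"}},"required":["series"]}

```bash
mkdir -p pics; ls
cat > h.py <<'E'
import numpy as np, cv2
from plant import r
def cam(name):
    im,d=r.camera(name); m=r.camera_model(name)
    R=cv2.Rodrigues(np.array(m["rvec"],float))[0]; t=np.array(m["tvec"],float).ravel()
    return im,d,m,R,t
def cloud(d,m,R,t):
    v,u=np.mgrid[:d.shape[0],:d.shape[1]]
    P=np.stack([(u-m["cx"])/m["fx"]*d,(v-m["cy"])/m["fy"]*d,d],-1)
    W=(P-t)@R   # R^T (P-t)
    W[d<=0]=np.nan
    return W
def proj(W,m,R,t):
    p=np.atleast_2d(W)@R.T+t
    return np.c_[p[:,0]/p[:,2]*m["fx"]+m["cx"],p[:,1]/p[:,2]*m["fy"]+m["cy"]]
E
python3 - <<'E'
from h import *
for n in("scene","top"):
    im,d,m,R,t=cam(n); W=cloud(d,m,R,t)
    cv2.imwrite(f"pics/{n}0.png",cv2.resize(im,(800,600),interpolation=cv2.INTER_CUBIC))
    np.savez(f"/tmp/{n}0.npz",im=im,W=W)
    print(n,m["fx"],m["cx"],m["cy"],"cam pos",(-R.T@t).round(),"axis",R[2].round(2),R[0].round(2))
print(r.get_state())
E
```

```text
pics
scene 426.3605188747714 261.55489681231353 190.93889764890685 cam pos [ 124. -827. 1085.] axis [ 0.31  0.64 -0.7 ] [ 0.9  -0.43  0.01]
top 429.40687173332446 253.50763054511333 191.12062534354448 cam pos [ 254.   91. 1699.] axis [ 0.2  -0.01 -0.98] [-0.02 -1.    0.  ]
{'time': 0.1, 'joint_positions': array([-1.09989772,  0.32172852, -0.07011373,  1.45153555,  0.02261955,
        1.37077159, -0.05689955]), 'joint_velocities': array([ 0.00012614, -0.00210299, -0.00236911, -0.00392434, -0.00094399,
        0.00253245,  0.00019519]), 'tau': array([ 4.36910182e-05, -4.92570841e+01, -4.05712584e-01, -3.13395989e+01,
       -6.41956413e-02,  3.96241061e-02,  5.95615393e-05]), 'tool_pos': array([286.53860021, 582.94873094, 246.59304435]), 'eef_rot': array([-3.13994012e+00,  1.01056680e-04,  2.68485349e+00]), 'force': array([-0.21237966,  0.1846763 ,  0.85707105]), 'moment': array([ 0.05822952, -0.02229156,  0.01978211]), 'grip_force': 0.0, 'gripper_width': 86.97282093049854}
```

```bash
ls pics
```

```text
scene0.png
top0.png
```

View pics/scene0.png

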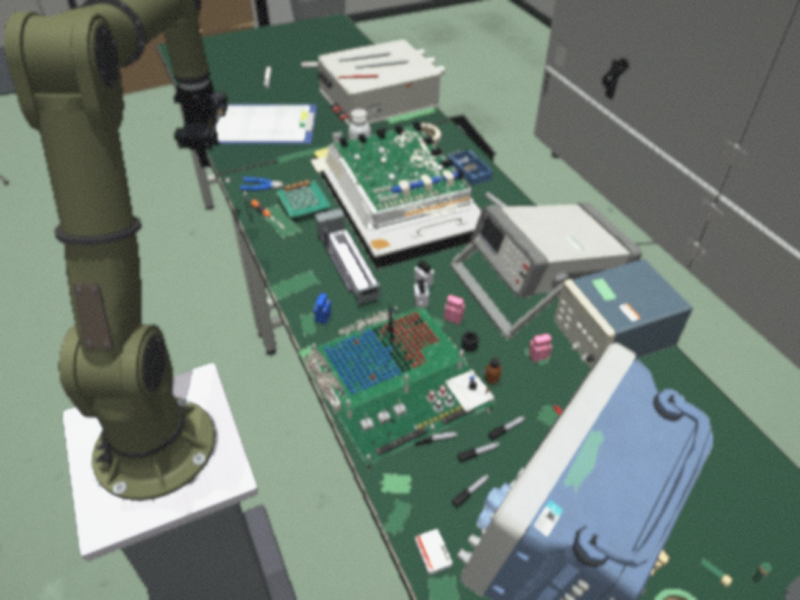

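View pics/top0.png

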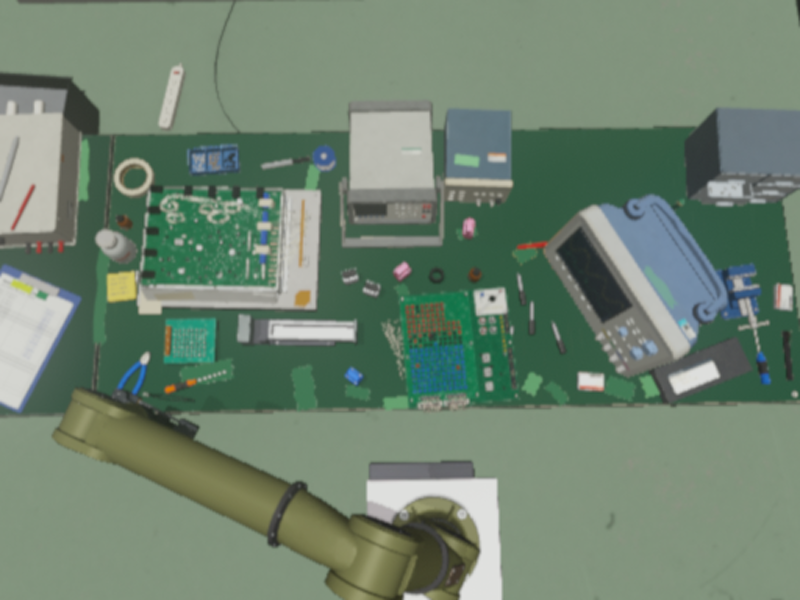

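The top view shows the tray at about (300,331), two aluminium/black modules at (350,275) and (372,288), pink and blue look-alikes at (402,270), (469,227) and (354,376), and pins at (520,288), (531,317) and (558,337). The fourth pin shows only in the scene view, near (435,438). I'll enlarge that area.

Run:
```python
from h import *
a=np.load("/tmp/top0.npz"); im=a["im"]
c=im[140:270,200:375]; cv2.imwrite("pics/c1.png",cv2.resize(c,(788,585),interpolation=cv2.INTER_CUBIC))
s=np.load("/tmp/scene0.npz"); c=s["im"][150:330,190:350]
cv2.imwrite("pics/c2.png",cv2.resize(c,(533,600),interpolation=cv2.INTER_CUBIC))
```

```text
(no output)
```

View pics/c1.png

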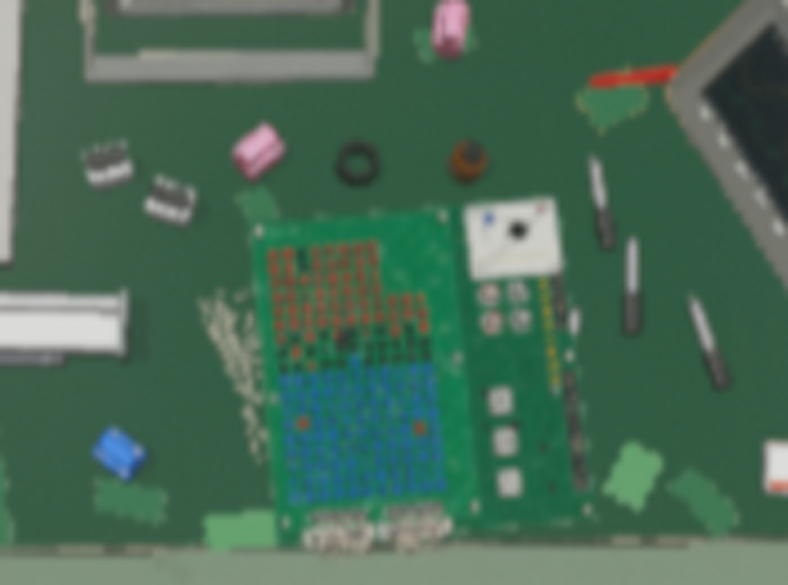

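View pics/c2.png

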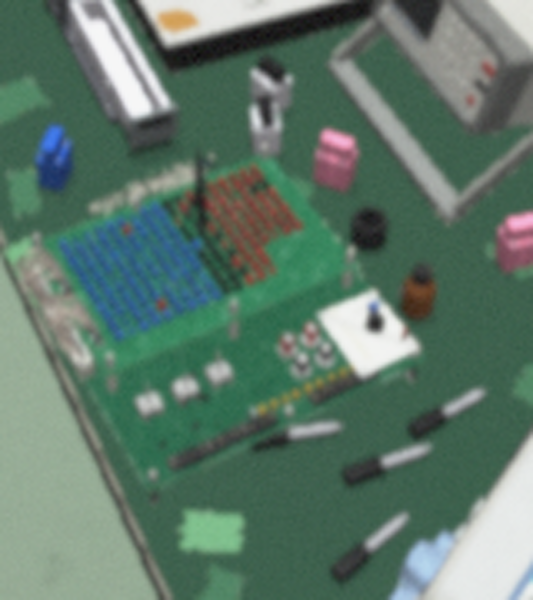

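Only two bare-aluminium modules are present, at c1 (107,163) and (170,198), so the job needs three pins. The free ones are at c1 (600,200), (632,285) and (710,340). The fourth lies against the relay board edge and will stay there. Next I'll measure everything.

Run:
```python
from h import *
for n in("top","scene"):
    s=np.load(f"/tmp/{n}0.npz"); W=s["W"]; g=s["im"].astype(int)
    X,Y,Z=W[...,0],W[...,1],W[...,2]
    print(n)
    # bench z offset
    m=(X>450)&(X<700)&(Y>-20)&(Y<380)
    print("benchz",np.nanmedian(Z[m]), "std",np.nanstd(Z[m&(abs(Z)<6)]))
    rgb=g[...,::-1]; sat=rgb.max(-1)-rgb.min(-1)
    # grey things above bench near modules/tray
    M=((np.nan_to_num(Z)>9)&(X>350)&(X<800)&(Y>-350)&(Y<450)&(Z<90)).astype(np.uint8)
    k,l,st,c=cv2.connectedComponentsWithStats(M)
    for i in range(1,k):
        if st[i,4]>8:
            q=l==i; print(i,st[i],"med",np.nanmedian(W[q],0).round(0),"min",np.nanmin(W[q],0).round(0),"max",np.nanmax(W[q],0).round(0),"rgb",rgb[q].mean(0).round())
```

```text
top
benchz 5.928891088224919 std 2.979467567820794
1 [218 139  66  20 397] med [753.  83.  15.] min [738. -43.   9.] max [799. 222.  71.] rgb [131. 135. 127.]
5 [ 157  141   48   60 1422] med [653. 331.  50.] min [568. 275.   9.] max [800. 450.  90.] rgb [176. 173. 163.]
8 [296 140   8  12  77] med [ 775. -108.   41.] min [ 760. -124.   11.] max [798. -95.  66.] rgb [170. 127. 142.]
30 [348 155  17  30 144] med [ 667. -321.   68.] min [ 612. -350.   14.] max [ 734. -296.   89.] rgb [113. 113. 103.]
36 [342 156   5   3   9] med [ 735. -292.   11.] min [ 732. -300.    9.] max [ 741. -284.   24.] rgb [155.  61.  47.]
54 [252 168  11  12  79] med [663.  65.  42.] min [649.  45.   9.] max [687.  85.  71.] rgb [170. 128. 143.]
56 [219 172  10  10  71] med [653. 199.  44.] min [642. 180.   9.] max [673. 216.  64.] rgb [117. 120. 116.]
57 [275 172   9  11  52] med [655. -23.  26.] min [636. -39.   9.] max [674.  -7.  41.] rgb [46. 60. 50.]
59 [299 172   9   8  59] med [ 653. -119.   42.] min [ 643. -137.   10.] max [ 671. -104.   63.] rgb [74. 64. 45.]
70 [233 180  10  10  74] med [619. 143.
[... 1900 characters left out ...]
gb [164. 109. 126.]
37 [295 211  12  13 105] med [659. -27.  23.] min [640. -45.   9.] max [677.  -7.  34.] rgb [43. 49. 46.]
38 [339 214  14  16 169] med [ 776. -118.   38.] min [ 760. -129.    9.] max [796. -94.  61.] rgb [169. 112. 131.]
39 [310 228  11  17 127] med [ 653. -130.   37.] min [ 641. -140.   10.] max [ 671. -111.   60.] rgb [77. 61. 45.]
41 [313 267  22  14  71] med [ 605. -245.   13.] min [ 580. -255.    9.] max [ 658. -237.   18.] rgb [85. 92. 90.]
43 [293 284  23  10  79] med [ 526. -267.   13.] min [ 502. -273.    9.] max [ 575. -258.   18.] rgb [86. 93. 91.]
46 [289 308  18  16  85] med [ 473. -336.   13.] min [ 452. -350.    9.] max [ 512. -325.   20.] rgb [81. 87. 85.]
```

```bash
cat >> h.py <<'E'
def rect(im,m,R,t,x0,x1,y0,y1,z,s):
    # row: x decreasing downwards ; col: y decreasing to the right
    xs=np.arange(x1,x0,-1/s); ys=np.arange(y1,y0,-1/s)
    X,Y=np.meshgrid(xs,ys,indexing="ij")
    p=proj(np.c_[X.ravel(),Y.ravel(),np.full(X.size,z)],m,R,t).reshape(X.shape+(2,)).astype(np.float32)
    return cv2.remap(im,p,None,cv2.INTER_CUBIC)
E
python3 - <<'E'
from h import *
o=[]
for n in("top","scene"):
    im,d,m,R,t=cam(n)
    o.append(rect(im,m,R,t,455,580,150,490,50,2.3))
I=np.vstack(o)
for k in range(160,490,20): 
    c=int((490-k)*2.3); cv2.line(I,(c,0),(c,6),(0,0,255),1); 
    if k%100==0: cv2.line(I,(c,0),(c,20),(0,255,255),1)
for x in range(460,580,20):
    for b in (0,o[0].shape[0]): cv2.line(I,(0,b+int((580-x)*2.3)),(6,b+int((580-x)*2.3)),(0,0,255),1)
cv2.imwrite("pics/rect.png",I); print(I.shape)
E
```

```text
(576, 782, 3)
```

View pics/rect.png

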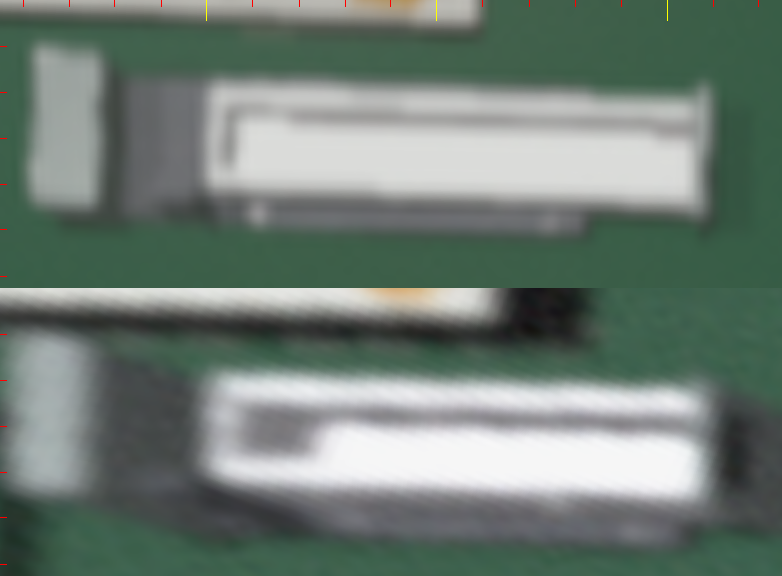

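The rectified view shows the tray clearly. The far wall runs from (210,78) to (690,95), the front plate is at column 705 and the block at columns 30-100. That makes the base turned about -0.03 rad. I'll fit the edges numerically.

Run:
```python
from h import *
def edge(v,lo,hi,sgn):
    g=np.gradient(cv2.GaussianBlur(v.astype(np.float32).reshape(-1,1),(1,9),2).ravel())*sgn
    w=np.clip(g[lo:hi],0,None); k=w.argmax(); a=max(0,k-5); b=k+6
    return lo+(w[a:b]*np.arange(a,a+len(w[a:b]))).sum()/w[a:b].sum()
for n in("top","scene"):
    im,d,m,R,t=cam(n); s=4
    g=cv2.cvtColor(rect(im,m,R,t,455,580,120,490,50,s),cv2.COLOR_BGR2GRAY)
    ys=np.arange(215,385,2.); 
    xs=[580-edge(g[:,int((490-y)*s)],25*s,50*s,1)/s for y in ys]   # dark->bright going down
    A=np.polyfit(ys-300,xs,1); res=np.array(xs)-np.polyval(A,ys-300)
    ok=abs(res)<2*res.std()+.1; A=np.polyfit(ys[ok]-300,np.array(xs)[ok],1)
    print(n,"far edge x at y300",A[1].round(2),"slope",A[0].round(4),"sd",res[ok].std().round(2))
    # front plate top at z=55
    g=cv2.cvtColor(rect(im,m,R,t,455,580,120,490,55,s),cv2.COLOR_BGR2GRAY)
    f=[490-edge(g[int((580-x)*s)],280*s,330*s,-1)/s for x in np.arange(502,528,2.)]
    print(" front y@z55",np.round(np.median(f),1), np.round(np.std(f),2))
    g=cv2.cvtColor(rect(im,m,R,t,455,580,120,520,62,s),cv2.COLOR_BGR2GRAY)
    f=[520-edge(g[int((580-x)*s)],25*s,55*s,1)/s for x in np.arange(515,540,2.)]
    f2=[520-edge(g[int((580-x)*s)],55*s,90*s,-1)/s for x in np.arange(515,540,2.)]
    print(" block y far/near @z62",np.round(np.median(f),1),np.round(np.median(f2),1))
    f=[580-edge(g[:,int((520-y)*s)],10*s,35*s,1)/s for y in np.arange(450,468,2.)]
    print(" block far x",np.round(np.median(f),1))
```

```text
top far edge x at y300 541.57 slope 0.0445 sd 0.92
 front y@z55 183.9 1.81
 block y far/near @z62 472.7 443.0
 block far x 556.7
scene far edge x at y300 539.9 slope 0.0343 sd 0.94
 front y@z55 177.5 2.65
 block y far/near @z62 470.8 437.0
 block far x 556.0
```

Run:
```python
from h import *
o=[];p=[]
for n in("top","scene"):
    im,d,m,R,t=cam(n)
    o.append(rect(im,m,R,t,590,680,115,225,58,3.6))
    p.append(rect(im,m,R,t,430,650,-370,-220,7,1.82))
    W=cloud(d,m,R,t)
    np.savez(f"/tmp/{n}1.npz",im=im,W=W)
    X,Y,Z=W[...,0],W[...,1],W[...,2]
    print(n)
    for y0 in range(-440,-120,20):
        print(y0,[int(np.nanmax(np.where((Y>=y0)&(Y<y0+20)&(X>=x)&(X<x+20),Z,-1))) for x in range(420,680,20)])
def pad(I,h,w): return cv2.copyMakeBorder(I,0,h-I.shape[0],0,w-I.shape[1],cv2.BORDER_CONSTANT)
I=np.vstack([np.hstack([pad(o[i],401,400) for i in(0,1)])[:330],])
J=np.hstack([p[0],p[1]])
cv2.imwrite("pics/mods.png",I); cv2.imwrite("pics/pins.png",J); print(I.shape,J.shape)
```

```text
top
-440 [88, 96, 197, 236, 297, 304, 302, 303, 305, 297, 296, 291, 289]
-420 [7, 71, 92, 117, 192, 263, 291, 301, 303, 302, 299, 298, 296]
-400 [9, 8, 7, 8, 57, 136, 207, 280, 298, 301, 301, 301, 301]
-380 [7, 6, 3, 5, 8, 8, 62, 151, 227, 267, 294, 304, 304]
-360 [7, 20, 19, 5, 7, 8, 11, 5, 96, 178, 232, 288, 302]
-340 [6, 18, 18, 17, 10, 8, 9, 5, 5, 6, 92, 194, 246]
-320 [7, 6, 3, 7, 11, 13, 7, 8, 7, 6, 8, 10, 126]
-300 [9, 7, 4, 6, 10, 10, 6, 6, 4, 4, 4, 8, 6]
-280 [8, 6, 8, 5, 18, 20, 15, 14, 7, 11, 7, 10, 4]
-260 [9, 7, 7, 7, 16, 14, 8, 7, 20, 19, 13, 7, 4]
-240 [10, 8, 9, 8, 9, 7, 7, 6, 17, 17, 13, 19, 9]
-220 [43, 41, 48, 43, 40, 35, 34, 38, 21, 26, 5, 8, 12]
-200 [48, 45, 48, 39, 46, 47, 47, 51, 48, 58, 32, 6, 8]
-180 [40, 41, 39, 41, 51, 50, 51, 50, 65, 54, 31, 2, 7]
-160 [52, 40, 39, 39, 53, 49, 53, 62, 66, 51, 8, 6, 8]
-140 [46, 47, 42, 34, 53, 53, 51, 51, 52, 52, 8, 58, 61]
scene
-440 [83, 71, 195, 232, 258, 298, 300, 301, 298, 298, 296, 293, 290]
-420 [5, 5, 5, -1, -1, -1, 271, 299, 300, 300, 300, 298, 295]
-400 [3, 4, 4, -1, -1, -1, -1, -1, 278, 301, 300, 299, 298]
-380 [4, 4, 4, 2, 2, -1, -1, -1, -1, 270, 294, 300, 300]
-360 [6, 15, 18, 8, 4, 4, 4, 3, 0, -1, -1, 270, 296]
-340 [5, 15, 19, 15, 13, 11, 5, 3, 2, 4, 1, -1, -1]
-320 [4, 5, 4, 4, 6, 11, 4, 5, 5, 4, 2, 2, -1]
-300 [6, 3, 3, 5, 3, 5, 4, 4, 3, 3, 4, 4, 6]
-280 [7, 3, 4, 4, 16, 20, 13, 12, 11, 4, 4, 4, 5]
-260 [4, 4, 2, 3, 13, 14, 4, 9, 18, 16, 14, 14, 5]
-240 [7, 7, 4, 5, 4, 4, 6, 5, 8, 12, 12, 12, 10]
-220 [45, 45, 44, 43, 42, 41, 43, 42, 36, 3, 4, 4, 6]
-200 [43, 44, 41, 38, 44, 43, 49, 49, 49, 59, 34, 5, 6]
-180 [37, 38, 36, 36, 52, 53, 49, 65, 68, 60, 1, 3, 4]
-160 [65, 46, 35, 37, 53, 54, 50, 49, 69, 51, 0, 22, 11]
-140 [56, 66, 36, 38, 50, 54, 50, 49, 52, 51, 4, 59, 60]
(330, 800, 3) (401, 548, 3)
```

View pics/mods.png

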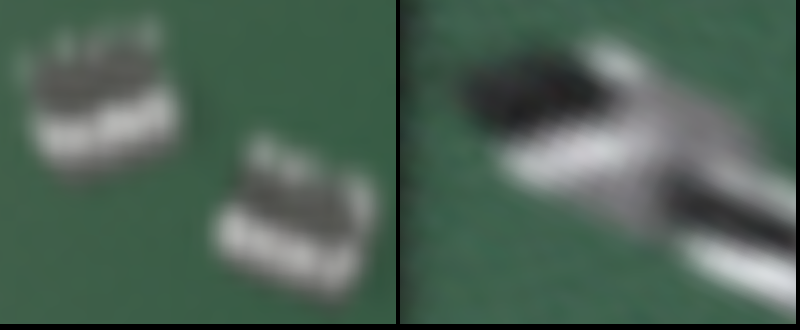

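View pics/pins.png

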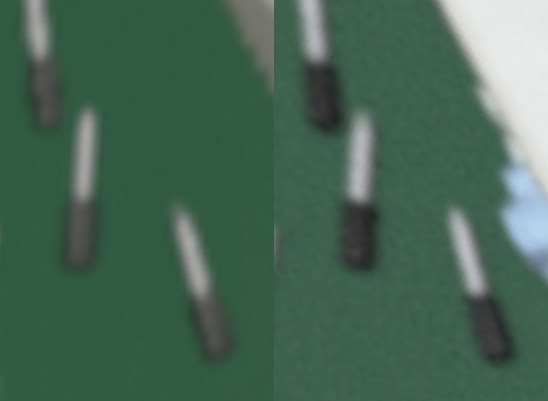

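Run:
```python
from h import *
for n in("top","scene"):
    W=np.load(f"/tmp/{n}1.npz")["W"]; X,Y,Z=W[...,0],W[...,1],W[...,2]
    M=(Z>65)&(X>400)&(X<720)&(Y<-250)&(Y>-520)
    P=W[M]; 
    for th in (0.4,0.446,0.5,.55,.6,.65):
        nrm=np.array([-np.sin(th),np.cos(th)]); a=P[:,:2]@nrm
        print(n,th,"edge offset p99.5",np.percentile(a,99.5).round(),"max",a.max().round(), "A,B,C dist",[(np.array(q)@nrm-np.percentile(a,99.5)).round() for q in((599,-244),(521,-264),(470,-336))])
# D pin
im=np.load("/tmp/scene1.npz")["im"]; W=np.load("/tmp/scene1.npz")["W"]
for u,v in((271,282),(280,280),(292,278)): print(u,v,W[v,u].round(),im[v,u])
```

```text
top 0.4 edge offset p99.5 -554.0 max -546.0 A,B,C dist [np.float64(96.0), np.float64(108.0), np.float64(62.0)]
top 0.446 edge offset p99.5 -576.0 max -569.0 A,B,C dist [np.float64(98.0), np.float64(113.0), np.float64(70.0)]
top 0.5 edge offset p99.5 -594.0 max -585.0 A,B,C dist [np.float64(93.0), np.float64(112.0), np.float64(74.0)]
top 0.55 edge offset p99.5 -602.0 max -592.0 A,B,C dist [np.float64(81.0), np.float64(104.0), np.float64(70.0)]
top 0.6 edge offset p99.5 -609.0 max -596.0 A,B,C dist [np.float64(69.0), np.float64(97.0), np.float64(66.0)]
top 0.65 edge offset p99.5 -614.0 max -600.0 A,B,C dist [np.float64(57.0), np.float64(88.0), np.float64(62.0)]
scene 0.4 edge offset p99.5 -577.0 max -568.0 A,B,C dist [np.float64(119.0), np.float64(131.0), np.float64(85.0)]
scene 0.446 edge offset p99.5 -586.0 max -578.0 A,B,C dist [np.float64(108.0), np.float64(124.0), np.float64(81.0)]
scene 0.5 edge offset p99.5 -596.0 max -588.0 A,B,C dist [np.float64(94.0), np.float64(114.0), np.float64(75.0)]
scene 0.55 edge offset p99.5 -603.0 max -594.0 A,B,C dist [np.float64(82.0), np.float64(105.0), np.float64(71.0)]
scene 0.6 edge offset p99.5 -608.0 max -599.0 A,B,C dist [np.float64(68.0), np.float64(96.0), np.float64(65.0)]
scene 0.65 edge offset p99.5 -612.0 max -602.0 A,B,C dist [np.float64(55.0), np.float64(86.0), np.float64(60.0)]
271 282 [ 461. -207.   10.] [46 50 46]
280 280 [ 489. -211.    8.] [155 152 150]
292 278 [ 529. -213.   -3.] [109 117 100]
```

The pin view shows handle centres at A (599,-244), B (521,-264) and C (470,-336). C is so close to the scope that it has to be nudged away before I can grip it. The two module ribs are near (659,197) and (624,141). First I'll touch the tray to locate it exactly.

```bash
cat >> h.py <<'E'
def go(x,y,z,yaw=None):
    """from the measured pose: turn (deg) first, then shifts along tool axes (m)"""
    s=r.get_state(); p=s["tool_pos"]; y0=s["eef_rot"][2]
    if yaw is None: yaw=y0
    dy=(yaw-y0+np.pi)%(2*np.pi)-np.pi
    d=np.array([x,y,z])-p; c,n=np.cos(yaw),np.sin(yaw)
    T=np.array([d[0]*c+d[1]*n,d[0]*n-d[1]*c,-d[2]])/1000
    k=np.ceil(abs(T[:2]).max()/.048)
    print("t",round(s["time"],2),"turn",np.degrees(-dy).round(2),"shift",T.round(4),"xy rows",k,"each",(T[:2]/max(k,1)).round(4),"j7",s["joint_positions"][6].round(2))
def st():
    s=r.get_state(); print("t",round(s["time"],2),"pos",s["tool_pos"].round(1),"rpy",s["eef_rot"].round(3),"F",s["force"].round(1),"M",s["moment"].round(2),"w",round(s["gripper_width"],1),"gf",round(s["grip_force"],1))
E
python3 -c "
from h import *
go(517.5,235,250,1.532)"
```

```text
t 0.4 turn 66.05 shift [-0.3391  0.2441 -0.0026] xy rows 8.0 each [-0.0424  0.0305] j7 -0.06
```

Call:
{"fn": "play_rows", "kwargs": {
  "series": [
    [[0,0,0],8.25],
    [[0,0,0],8.25],
    [[0,0,0],8.25],
    [[0,0,0],8.25],
    [[0,0,0],8.25],
    [[0,0,0],8.25],
    [[0,0,0],8.25],
    [[0,0,0],8.25],
    [[0,0,0],0]
  ]
}}

```text
time: 1.3
tool_pos: [286.7, 583.4, 247.6]
eef_rot: [3.141, -0.0, 1.533]
force: [-0.5, -0.1, 0.3]
gripper_width: 87.2
grip_force: 0.0
```

Call:
{"fn": "play_rows", "kwargs": {
  "series": [
    [[-0.0424,0.0305,0],0],
    [[-0.0424,0.0305,0],0],
    [[-0.0424,0.0305,0],0],
    [[-0.0424,0.0305,0],0],
    [[-0.0424,0.0305,0],0],
    [[-0.0424,0.0305,0],0],
    [[-0.0424,0.0305,0],0],
    [[-0.0424,0.0305,0],0],
    [[0,0,0],0]
  ]
}}

```text
time: 2.2
tool_pos: [512.5, 241.1, 248.2]
eef_rot: [3.138, 0.003, 1.523]
force: [0.8, -0.6, 0.3]
gripper_width: 86.6
grip_force: 0.0
```

Call:
{"fn": "play_rows", "kwargs": {
  "series": [
    [[0,0,0.05],0],
    [[0,0,0.05],0],
    [[0,0,0.05],0],
    [[0,0,0.03],0],
    [[0,0,0.018],0],
    [[0,0,0],0]
  ]
}}

```text
time: 2.8
tool_pos: [505.5, 249.1, 46.6]
eef_rot: [-3.137, 0.003, 1.536]
force: [-0.6, 1.3, 0.3]
gripper_width: 87.1
grip_force: 0.0
```

Call:
{"fn": "play_rows", "kwargs": {
  "claw": 105,
  "series": [
    [[0,0,0],0],
    [[0,0,0],0],
    [[0,0,0],0],
    [[0,0,0],0],
    [[0,0,0],0],
    [[0,0,0],0]
  ]
}}

```text
time: 3.4
tool_pos: [510.7, 250.3, 50.4]
eef_rot: [3.135, -0.002, 1.533]
force: [7.3, 1.0, -4.5]
gripper_width: 53.1
grip_force: 4.0
```

```bash
python3 -c "
from h import *
st()"
```

```text
t 3.4 pos [510.7 250.3  50.4] rpy [ 3.135e+00 -2.000e-03  1.533e+00] F [ 7.3  1.  -4.5] M [ 0.14 -1.55  0.07] w 53.1 gf 4.0
```

Call:
{"fn": "play_rows", "kwargs": {
  "claw": 95,
  "series": [
    [[0,0.007,0],0],
    [[0,0,0],0],
    [[0,0,0],0],
    [[0,0,0],0]
  ]
}}

```text
time: 3.8
tool_pos: [514.4, 249.7, 49.4]
eef_rot: [-3.141, 0.0, 1.533]
force: [-0.4, -0.8, 0.4]
gripper_width: 54.7
grip_force: 0.0
```

Call:
{"fn": "play_rows", "kwargs": {
  "claw": 118,
  "series": [
    [[0,0,0],0],
    [[0,0,0],0],
    [[0,0,0],0],
    [[0,0,0],0]
  ]
}}

```text
time: 4.2
tool_pos: [514.8, 249.8, 49.6]
eef_rot: [3.142, -0.0, 1.533]
force: [-0.6, 0.3, 0.5]
gripper_width: 47.1
grip_force: 0.0
```

```bash
python3 -c "
from h import *
st()"
```

```text
t 4.2 pos [514.8 249.8  49.6] rpy [ 3.142 -0.     1.533] F [-0.6  0.3  0.5] M [-0.1   0.02  0.  ] w 47.1 gf 0.0
```

Call:
{"fn": "play_rows", "kwargs": {
  "claw": 135,
  "series": [
    [[0,0,0],0],
    [[0,0,0],0],
    [[0,0,0],0],
    [[0,0,0],0],
    [[0,0,0],0],
    [[0,0,0],0]
  ]
}}

```text
time: 4.8
tool_pos: [516.3, 249.7, 49.8]
eef_rot: [3.139, -0.001, 1.533]
force: [5.7, -0.0, -4.3]
gripper_width: 41.8
grip_force: 30.0
```

```bash
python3 -c "
from h import *
st()"
```

```text
t 4.8 pos [516.3 249.7  49.8] rpy [ 3.139e+00 -1.000e-03  1.533e+00] F [ 5.7 -0.  -4.3] M [-0.02 -0.9   0.11] w 41.8 gf 30.0
```

Call:
{"fn": "play_rows", "kwargs": {
  "series": [
    [[0,0.002,0],0],
    [[0,0,0],0],
    [[0,0,0],0],
    [[0,0,0],0]
  ]
}}

```text
time: 5.2
tool_pos: [516.3, 249.7, 49.7]
eef_rot: [-3.141, 0.0, 1.533]
force: [-2.8, -0.5, 3.9]
gripper_width: 41.5
grip_force: 30.0
```

```bash
python3 -c "
from h import *
st()"
```

```text
t 5.2 pos [516.3 249.7  49.7] rpy [-3.141  0.     1.533] F [-2.8 -0.5  3.9] M [-0.33  0.13  0.01] w 41.5 gf 30.0
```

Call:
{"fn": "play_rows", "kwargs": {
  "series": [
    [[0,0,0],2],
    [[0,0,0],0],
    [[0,0,0],0],
    [[0,0,0],0]
  ]
}}

```text
time: 5.6
tool_pos: [516.3, 249.3, 49.7]
eef_rot: [-3.141, 0.001, 1.501]
force: [-3.1, -2.1, 4.6]
gripper_width: 41.7
grip_force: 30.7
```

```bash
python3 -c "
from h import *
st()"
```

```text
t 5.6 pos [516.3 249.3  49.7] rpy [-3.141e+00  1.000e-03  1.501e+00] F [-3.1 -2.1  4.6] M [-0.76  0.58  1.26] w 41.7 gf 30.7
```

Call:
{"fn": "play_rows", "kwargs": {
  "series": [
    [[0,0,0],-4],
    [[0,0,0],0],
    [[0,0,0],0],
    [[0,0,0],0]
  ]
}}

```text
time: 6.0
tool_pos: [516.4, 250.3, 49.6]
eef_rot: [-3.141, -0.001, 1.568]
force: [-3.7, 0.3, 4.1]
gripper_width: 42.5
grip_force: 3.0
```

```bash
python3 -c "
from h import *
st()"
```

```text
t 6.0 pos [516.4 250.3  49.6] rpy [-3.141e+00 -1.000e-03  1.568e+00] F [-3.7  0.3  4.1] M [ 0.16  0.89 -0.09] w 42.5 gf 3.0
```

The tray centreline passes (516.3, 249.7), and the base yaw is -0.038. I'll lift clear and rectify the -x wall plane to find the hole positions along y.

Call:
{"fn": "play_rows", "kwargs": {
  "claw": 0,
  "series": [
    [[0,0,0],0],
    [[0,0,0],0],
    [[0,0,0],0],
    [[0,0,-0.04],0],
    [[0,0,-0.05],0],
    [[0,0,-0.05],0],
    [[0,0,0],0]
  ]
}}

```text
time: 6.7
tool_pos: [521.4, 251.3, 197.6]
eef_rot: [3.129, -0.007, 1.567]
force: [0.8, 0.1, 0.4]
gripper_width: 84.5
grip_force: 0.0
```

Call:
{"fn": "play_rows", "kwargs": {
  "series": [
    [[-0.02,0.045,0],0],
    [[-0.02,0.045,0],0],
    [[-0.005,0.045,0],0],
    [[0,0,0],-8.5],
    [[0,0,0],-8.5],
    [[0,0,0],-8.5],
    [[0,0,0],-8.5],
    [[0,0,0],-8.5],
    [[0,0,0],-8.5],
    [[0,0,0],0]
  ]
}}

```text
time: 7.7
tool_pos: [651.8, 203.8, 188.8]
eef_rot: [-3.141, -0.0, 2.458]
force: [0.9, -0.3, -0.1]
gripper_width: 86.8
grip_force: 0.0
```

Run:
```python
from h import *
psi=-0.038; ax=np.array([np.cos(psi),np.sin(psi),0]); ay=np.array([-np.sin(psi),np.cos(psi),0]); o=np.array([516.4,250,0])
im,d,m,R,t=cam("scene")
def plane(im,m,R,t,xb,y0,y1,z0,z1,s):
    Z,Y=np.meshgrid(np.arange(z1,z0,-1/s),np.arange(y1,y0,-1/s),indexing="ij")
    P=o+xb*ax+Y[...,None]*ay+Z[...,None]*np.array([0,0,1])
    return cv2.remap(im,proj(P.reshape(-1,3),m,R,t).reshape(Y.shape+(2,)).astype(np.float32),None,cv2.INTER_CUBIC)
a=plane(im,m,R,t,-21,-90,230,0,70,2.5); b=plane(im,m,R,t,-29.5,-90,230,0,70,2.5)
im2,d2,m2,R2,t2=cam("top"); c=plane(im2,m2,R2,t2,-21,-90,230,0,70,2.5)
I=np.vstack([a,b,c]); I=cv2.convertScaleAbs(I,alpha=1.4,beta=10)
for y in range(-80,230,20): cv2.line(I,(int((230-y)*2.5),0),(int((230-y)*2.5),5 if y%100 else 14),(0,0,255),1)
cv2.imwrite("pics/wall.png",I); st(); print(I.shape)
```

```text
t 7.8 pos [651.8 203.9 189. ] rpy [-3.141 -0.     2.454] F [-0.1 -0.4 -1.5] M [-0.06  0.03 -0.02] w 87.2 gf 0.0
(525, 800, 3)
```

View pics/wall.png

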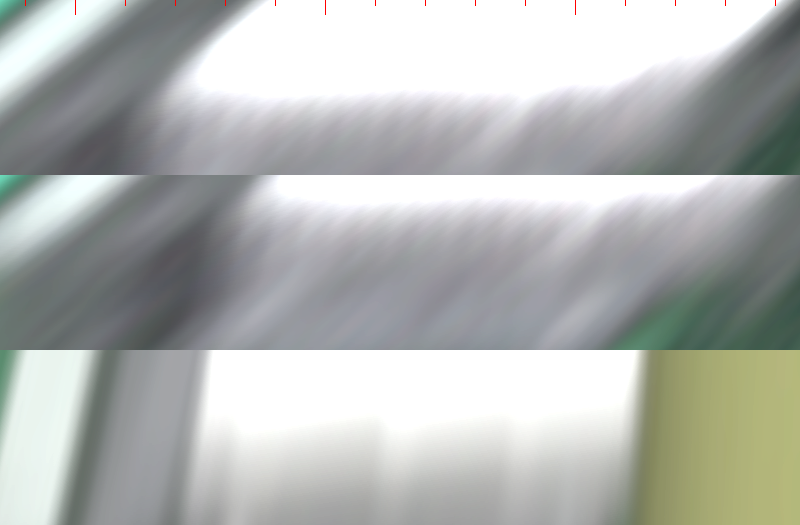

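Run:
```python
from h import *
psi=-0.038; o=np.array([516.4,250])
for n in("top","scene"):
    s=np.load(f"/tmp/{n}0.npz"); W=s["W"]; g=s["im"].mean(-1)
    dx=W[...,0]-o[0]; dy=W[...,1]-o[1]
    xb=dx*np.cos(psi)+dy*np.sin(psi); yb=-dx*np.sin(psi)+dy*np.cos(psi); Z=W[...,2]
    print(n,"cols y:",list(range(-80,225,10)))
    for x in range(-40,36,5):
        q=[Z[(xb>=x)&(xb<x+5)&(yb>=y)&(yb<y+10)] for y in range(-80,225,10)]
        print(x,[int(np.median(a)) if len(a) else -9 for a in q])
```

```text
top cols y: [-80, -70, -60, -50, -40, -30, -20, -10, 0, 10, 20, 30, 40, 50, 60, 70, 80, 90, 100, 110, 120, 130, 140, 150, 160, 170, 180, 190, 200, 210, 220]
-40 [2, 1, 1, -2, 0, 0, -4, 4, 3, 1, -5, 0, 0, 1, 0, 0, 1, 3, -2, 1, -2, 1, 3, 0, 0, 1, -1, 5, 15, 16, 1]
-35 [0, 22, 0, -1, -3, 6, -3, 12, 10, 5, 6, 6, 4, 0, 2, 2, 8, 6, 5, 12, 5, 7, 11, 27, 31, 19, 9, 41, 57, 59, 34]
-30 [-1, 52, -3, 0, -1, 0, 0, 9, 7, 11, 13, 13, 9, 9, 13, 5, 6, 11, 13, 9, 14, 11, 11, 39, 53, 61, 6, 45, 58, 59, 61]
-25 [3, 52, 22, 21, 19, 21, 23, 30, 40, 35, 35, 38, 38, 31, 38, 32, 35, 31, 28, 35, 21, 44, 38, 5, -9, -9, 3, 38, 62, 57, 62]
-20 [0, 51, 52, 51, 52, 48, 46, 49, -9, 45, 48, 47, 48, 47, 47, 49, 48, 51, 48, 52, 45, 45, 46, 10, 10, 12, 10, 40, 64, 62, 66]
-15 [0, 50, 17, 21, 18, 14, 16, 16, 19, 20, -9, -9, -9, -9, -9, -9, -9, -9, -9, 19, 19, 16, 45, 14, 12, 13, 8, 33, 61, 62, 63]
-10 [-1, 48, 17, 11, 16, 14, 13, 10, 10, 14, 17, 18, 18, 13, 14, 17, 19, 16, 14, 17, 15, 15, 35, 16, 7, 9, 10, 42, 59, 68, 61]
-5 [2, 53, 19, 15, 12, 18, 20, 14, 17, 14, 19, 19, 18, 17, 15, 17, 19, 13, 12, 16, 10, 14, 50, 16,
[... 2420 characters left out ...]
 32, 31, 30, 34, 27, 30, 33, 27, 37, 31, 32, 40, -9, -9, -9, 44, 39, 61, 62, 60]
15 [0, 31, 49, -9, 48, 51, 49, 49, 50, 51, 51, 52, 48, 50, 48, 48, 52, 50, 48, 48, 47, 48, 51, -9, -9, -9, 48, 42, 58, 62, -9]
20 [28, 15, -9, -9, -9, -9, -9, -9, -9, -9, -9, -9, -9, -9, 45, -9, -9, -9, -9, -9, -9, -9, -9, -9, -9, -9, 27, 34, 60, 65, 57]
25 [0, 29, 0, -9, -9, -9, -9, -9, -9, -9, -9, -9, -9, -9, -9, -9, -9, -9, -9, -9, -9, -9, -9, -9, -9, -9, 60, 39, 61, 61, 59]
30 [0, 1, -1, -9, -9, -9, -9, -9, -9, -9, -9, -9, -9, -9, -9, -9, -9, -9, -9, -9, -9, -9, -9, -9, -9, -9, -9, 16, -9, -9, -9]
35 [3, 0, 1, -2, -9, -9, -9, 1, 0, -9, -9, 4, -2, 0, -9, -9, -2, -1, 0, 2, -1, -1, -9, -1, 3, 0, 2, 2, 3, -9, 0]
```

Run:
```python
from h import *
psi=-0.038; ax=np.array([np.cos(psi),np.sin(psi),0]); ay=np.array([-np.sin(psi),np.cos(psi),0]); o=np.array([516.4,250,0])
rows=[]
for n in("top","scene"):
    m=r.camera_model(n); R=cv2.Rodrigues(np.array(m["rvec"],float))[0]; t=np.array(m["tvec"],float).ravel()
    im=(np.load(f"/tmp/{n}0.npz")["im"].astype(np.float32)+np.load(f"/tmp/{n}1.npz")["im"])/2
    def strip(xb,y0,y1,z0,z1,s=3.3):
        Z,Y=np.meshgrid(np.arange(z1,z0,-1/s),np.arange(y1,y0,-1/s),indexing="ij")
        P=o+xb*ax+Y[...,None]*ay+Z[...,None]*np.array([0,0,1])
        return cv2.remap(im,proj(P.reshape(-1,3),m,R,t).reshape(Y.shape+(2,)).astype(np.float32),None,cv2.INTER_CUBIC)
    for xb in(14.5,-21):
        a=strip(xb,-70,170,14,54)
        g=a.mean(-1); lo,hi=np.percentile(g,3),np.percentile(g,97); rows.append(np.clip((a-lo)/(hi-lo)*255,0,255).astype(np.uint8))
    # lug top profile
    Y=np.arange(130,200,2.); X=np.arange(-29,-23.4,1.)
    P=np.array([[o+x*ax+y*ay+[0,0,56] for y in Y] for x in X]).reshape(-1,3)
    v=cv2.remap(im,proj(P,m,R,t).reshape(len(X),len(Y),2).astype(np.float32),None,cv2.INTER_CUBIC).mean(-1).mean(0)
    print(n,"lug top",dict(zip(Y.astype(int).tolist(),v.round().astype(int).tolist())))
I=np.vstack(rows)
for y in range(-70,170,10): cv2.line(I,(int((170-y)*3.3),0),(int((170-y)*3.3),4 if y%50 else 12),(0,0,255),1)
cv2.imwrite("pics/inner.png",I); print(I.shape)
```

```text
top lug top {130: 138, 132: 134, 134: 130, 136: 129, 138: 130, 140: 132, 142: 132, 144: 131, 146: 121, 148: 109, 150: 98, 152: 94, 154: 95, 156: 100, 158: 103, 160: 105, 162: 105, 164: 105, 166: 106, 168: 106, 170: 105, 172: 105, 174: 104, 176: 102, 178: 100, 180: 97, 182: 92, 184: 84, 186: 76, 188: 71, 190: 70, 192: 81, 194: 99, 196: 125, 198: 146}
scene lug top {130: 175, 132: 169, 134: 159, 136: 145, 138: 130, 140: 118, 142: 106, 144: 94, 146: 86, 148: 81, 150: 79, 152: 79, 154: 82, 156: 84, 158: 86, 160: 88, 162: 88, 164: 87, 166: 86, 168: 85, 170: 83, 172: 82, 174: 80, 176: 78, 178: 76, 180: 75, 182: 76, 184: 78, 186: 81, 188: 86, 190: 96, 192: 106, 194: 117, 196: 128, 198: 141}
(528, 792, 3)
```

View pics/inner.png

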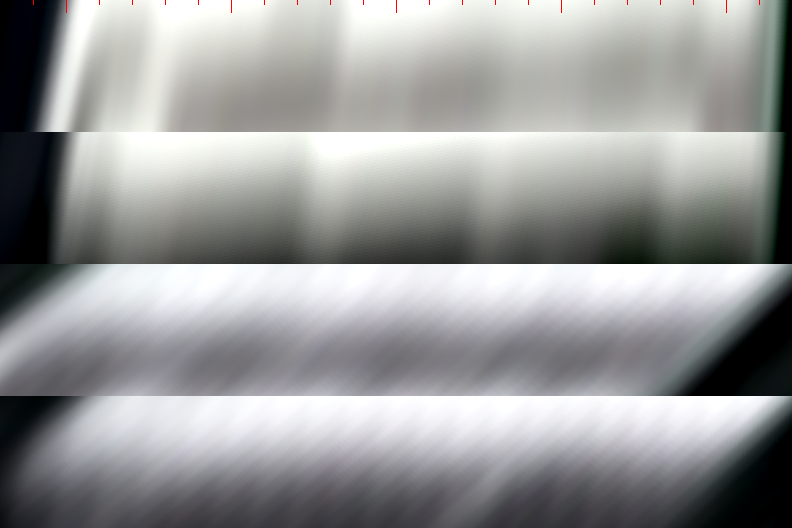

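Strip 2, the outer -x wall seen from the top camera, has bright bands at columns 320, 485 and 665, which is about 50 mm apart. Those are the holes, at y_b near 73, 23 and -30, and that agrees with the lug and slide estimates. I'll fit a 50 mm comb to them.

Run:
```python
from h import *
psi=-0.038; ax=np.array([np.cos(psi),np.sin(psi),0]); ay=np.array([-np.sin(psi),np.cos(psi),0]); o=np.array([516.4,250,0])
Y=np.arange(-60,150,1.)
for n in("top","scene"):
  m=r.camera_model(n); R=cv2.Rodrigues(np.array(m["rvec"],float))[0]; t=np.array(m["tvec"],float).ravel()
  im=(np.load(f"/tmp/{n}0.npz")["im"].astype(np.float32)+np.load(f"/tmp/{n}1.npz")["im"])/2
  for xb,zs in((-21,(20,30)),(-21,(33,43)),(14.5,(33,43)),(14.5,(20,30))):
    Z=np.arange(*zs,2.)
    P=np.array([[o+xb*ax+y*ay+[0,0,z] for y in Y] for z in Z]).reshape(-1,3)
    v=cv2.remap(im,proj(P,m,R,t).reshape(len(Z),len(Y),2).astype(np.float32),None,cv2.INTER_CUBIC).mean(-1).mean(0)
    hp=v-cv2.GaussianBlur(v.reshape(-1,1),(1,0 or 81),18).ravel()
    sc=[(np.mean([np.interp(c+k,Y,hp) for k in(-50,0,50,100)]),c) for c in np.arange(0,48,1.)]
    print(n,xb,zs,"peak comb",max(sc)[1],round(max(sc)[0],1),"trough",min(sc)[1],round(min(sc)[0],1), hp[::5].round().astype(int).tolist())
```

```text
top -21 (20, 30) peak comb 20.0 4.5 trough 40.0 -3.1 [4, 1, -1, -1, 2, 5, 0, -7, -7, -5, -1, 1, 2, 2, 0, 3, 6, 4, -3, -4, -3, -2, -2, 0, 0, 3, 7, 5, -2, -5, -4, -3, -2, -1, 0, 1, 4, 5, 6, 4, -5, -5]
top -21 (33, 43) peak comb 17.0 4.4 trough 39.0 -3.1 [-5, -1, -1, 1, 3, 6, -1, -5, -4, -3, -1, -1, 0, 1, 1, 3, 5, 1, -4, -3, -2, -1, 0, 0, 2, 5, 7, 3, -5, -6, -4, -3, -1, -1, 1, 2, 4, 5, 6, 1, -5, -4]
top 14.5 (33, 43) peak comb 47.0 3.7 trough 32.0 -3.4 [-9, 0, 3, 2, -2, -1, 1, -1, -2, -2, -1, 2, 2, 3, 2, 2, -1, -3, -3, -2, -1, 2, 3, 4, 5, 4, -4, -5, -5, -4, -3, -1, 0, 1, 1, 4, 8, 4, -3, -5, -7, 5]
top 14.5 (20, 30) peak comb 22.0 3.1 trough 43.0 -3.8 [-9, -4, -3, -2, 3, 4, 4, 2, -1, -1, -1, 1, 2, 3, 3, 3, -1, -3, -3, -3, -2, 0, 2, 2, 3, 4, 0, -3, -3, -3, -3, -3, -4, -3, -3, -1, 8, 13, 6, 3, -5, -11]
scene -21 (20, 30) peak comb 27.0 7.8 trough 0.0 -5.7 [-24, -21, -16, -4, 8, 14, 14, 10, 8, 2, 1, -5, -3, -9, -7, -5, 9, 15, 10, 3, -3, -1, -4, 0, -4, -2, -2, -2, 0, -2, 3, -2, 0, -2, -2, 2, 2, 7, 5, 4, -1, -7]
scene -21 (33, 43) peak comb 14.0 6.3 trough 47.0 -3.7 [-65, -34, -3, 15, 17, 18, 12, 9, 2, -1, -4, -6, -7, -4, 2, 4, 5, 1, 5, 2, 2, 0, -1, -2, -3, -2, -4, -1, -2, 0, 0, -1, 3, 2, 6, 5, 5, 2, -1, -1, -4, -5]
scene 14.5 (33, 43) peak comb 20.0 6.4 trough 47.0 -3.7 [-71, -28, 4, 16, 15, 8, 7, 5, 4, 1, 3, 0, -2, -5, -3, 2, 5, 4, 3, 0, -3, -5, -5, -1, 0, 3, 6, 6, 1, -3, -5, -6, -2, -1, 3, 5, 7, 5, 0, -3, -3, -2]
scene 14.5 (20, 30) peak comb 16.0 9.0 trough 0.0 -13.5 [-27, -39, -34, -8, 17, 27, 20, 16, 11, 9, 0, -3, -6, -2, 2, 2, -1, 2, 3, 3, 1, -3, -7, -7, -1, 3, 4, 4, 7, 5, 1, -6, -7, -7, -4, 4, 10, 11, 6, 1, -8, -8]
```

Bay 2 comes out at y_b ≈ 20, so the bays are at 70, 20 and -30, with the lug at about 163. Next is module 1: squeeze it along its y to centre it, then grip along its x.

Call:
{"fn": "play_rows", "kwargs": {
  "series": [
    [[0,0,0],-8.5],
    [[0,0,0],-8.5],
    [[0,0,0],-8.5],
    [[0,0,0],-8.5],
    [[0,0,0],-8.5],
    [[0,0,0],-8.5],
    [[0,0,0],-3.5],
    [[0,0,0],0],
    [[0,0,0],0]
  ]
}}

```text
time: 8.7
tool_pos: [651.7, 204.2, 189.4]
eef_rot: [-3.142, -0.0, -2.877]
force: [0.7, -0.2, -0.1]
gripper_width: 87.1
grip_force: 0.0
```

```bash
python3 -c "
from h import *
go(659,196,66)
im,d,m,R,t=cam('scene'); W=cloud(d,m,R,t)
X,Y,Z=W[...,0],W[...,1],W[...,2]
M=(Z>30)&(Z<75)&(X>590)&(X<700)&(Y>100)&(Y<235); print(M.sum(),np.median(W[M],0) if M.any() else '')
"
```

```text
t 8.7 turn -0.0 shift [-0.0049 -0.0098  0.1234] xy rows 1.0 each [-0.0049 -0.0098] j7 1.51
167 [644.08596481 178.42019669  46.00264165]
```

Call:
{"fn": "play_rows", "kwargs": {
  "series": [
    [[-0.005,-0.01,0],0],
    [[0,0,0.04],0],
    [[0,0,0.04],0],
    [[0,0,0.035],0],
    [[0,0,0.0085],0],
    [[0,0,0],0],
    [[0,0,0],0]
  ]
}}

```text
time: 9.45
tool_pos: [660.8, 196.0, 68.1]
eef_rot: [-3.142, 0.003, -2.875]
force: [0.0, 0.1, -0.1]
gripper_width: 87.0
grip_force: 0.0
```

Call:
{"fn": "play_rows", "kwargs": {
  "claw": 255,
  "series": [
    [[0,0,0],0],
    [[0,0,0],0],
    [[0,0,0],0],
    [[0,0,0],0],
    [[0,0,0],0],
    [[0,0,0],0],
    [[0,0,0],0],
    [[0,0,0],0]
  ]
}}

```text
time: 10.25
tool_pos: [659.0, 196.2, 66.0]
eef_rot: [3.141, -0.0, -2.874]
force: [-0.0, 0.8, 0.4]
gripper_width: 33.9
grip_force: 29.9
```

```bash
python3 -c "
from h import *
st()"
```

```text
t 10.25 pos [659.  196.2  66. ] rpy [ 3.141 -0.    -2.874] F [-0.   0.8  0.4] M [ 0.19  0.04 -0.07] w 33.9 gf 29.9
```

Call:
{"fn": "play_rows", "kwargs": {
  "claw": 0,
  "series": [
    [[0,0,0],0],
    [[0,0,0],0],
    [[0,0,0],0],
    [[0,0,0],0],
    [[0,0,-0.045],0],
    [[0,0,0],0]
  ]
}}

```text
time: 10.85
tool_pos: [662.8, 196.9, 117.3]
eef_rot: [3.141, 0.01, -2.874]
force: [1.1, 0.5, 2.0]
gripper_width: 73.7
grip_force: 0.0
```

Call:
{"fn": "play_rows", "kwargs": {
  "series": [
    [[0,0,0],8.5],
    [[0,0,0],8.5],
    [[0,0,0],8.5],
    [[0,0,0],8.5],
    [[0,0,0],8.5],
    [[0,0,0],8.5],
    [[0,0,0],8.5],
    [[0,0,0],8.5],
    [[0,0,0],8.5],
    [[0,0,0],8.5]
  ]
}}

```text
time: 11.85
tool_pos: [659.3, 196.1, 111.2]
eef_rot: [3.141, -0.0, 1.92]
force: [-0.0, 0.3, -0.5]
gripper_width: 87.1
grip_force: 0.0
```

Call:
{"fn": "play_rows", "kwargs": {
  "series": [
    [[0,0,0],5],
    [[0,0,0],0],
    [[0,0,0],0]
  ]
}}

```text
time: 12.15
tool_pos: [659.2, 196.1, 111.1]
eef_rot: [3.141, 0.0, 1.841]
force: [0.4, -0.2, -0.5]
gripper_width: 87.1
grip_force: 0.0
```

```bash
python3 -c "
from h import *
go(659,196.2,66,1.838);st()"
```

```text
t 12.15 turn 0.16 shift [ 0.0002 -0.0002  0.0451] xy rows 1.0 each [ 0.0002 -0.0002] j7 0.07
t 12.15 pos [659.2 196.1 111.1] rpy [3.141 0.    1.841] F [ 0.4 -0.2 -0.5] M [-0.09  0.    0.04] w 87.1 gf 0.0
```

Call:
{"fn": "play_rows", "kwargs": {
  "series": [
    [[0,0,0.025],0],
    [[0,0,0.02],0],
    [[0,0,0],0],
    [[0,0,0],0]
  ]
}}

```text
time: 12.55
tool_pos: [659.2, 195.9, 66.2]
eef_rot: [-3.141, -0.0, 1.839]
force: [0.2, -0.6, 0.2]
gripper_width: 86.9
grip_force: 0.0
```

Call:
{"fn": "play_rows", "kwargs": {
  "claw": 255,
  "series": [
    [[0,0,0],0],
    [[0,0,0],0],
    [[0,0,0],0],
    [[0,0,0],0],
    [[0,0,0],0],
    [[0,0,0],0],
    [[0,0,0],0],
    [[0,0,0],0],
    [[0,0,0],0],
    [[0,0,0],0]
  ]
}}

```text
time: 13.55
tool_pos: [659.3, 196.0, 66.1]
eef_rot: [3.141, -0.0, 1.838]
force: [1.5, -0.2, -1.1]
gripper_width: 15.0
grip_force: 10.4
```

Call:
{"fn": "play_rows", "kwargs": {
  "series": [
    [[0,0,-0.02],0],
    [[0,0,-0.04],0],
    [[0,0,-0.04],0],
    [[0,0,0],0],
    [[0,0,0],0]
  ]
}}

```text
time: 14.05
tool_pos: [659.6, 196.0, 167.0]
eef_rot: [3.14, -0.0, 1.838]
force: [-0.0, 0.0, -1.6]
gripper_width: 14.8
grip_force: 29.9
```

```bash
cat >> h.py <<'E'
PSI=-0.038; AX=np.array([np.cos(PSI),np.sin(PSI),0]); AY=np.array([-np.sin(PSI),np.cos(PSI),0]); O=np.array([516.4,250,0])
def B(xb,yb,z=0): return O+xb*AX+yb*AY+[0,0,z]
def tob():
    p=r.get_state()["tool_pos"]-O; print("in base-like frame x,y:",(p@AX).round(1),(p@AY).round(1),"z",p[2].round(1))
E
python3 -c "
from h import *
st(); b=B(0,-30); print(b); go(b[0],b[1],165,PSI+np.pi/2)"
```

```text
t 14.05 pos [659.6 196.  167. ] rpy [ 3.14  -0.     1.838] F [-0.   0.  -1.6] M [-0.11  0.12  0.07] w 14.8 gf 29.9
[515.26027434 220.02165739   0.        ]
t 14.05 turn 17.5 shift [ 0.0185 -0.1451  0.002 ] xy rows 4.0 each [ 0.0046 -0.0363] j7 0.06
```

Call:
{"fn": "play_rows", "kwargs": {
  "series": [
    [[0,0,0],8.5],
    [[0,0,0],8.5],
    [[0,0,0],0.5],
    [[0.004,-0.03,0],0],
    [[0.004,-0.035,0],0],
    [[0.004,-0.035,0],0],
    [[0.004,-0.03,0],0],
    [[0.0025,-0.015,0],0],
    [[0,0,0],0],
    [[0,0,0],0]
  ]
}}

```text
time: 15.05
tool_pos: [515.0, 219.7, 165.6]
eef_rot: [3.142, 0.0, 1.535]
force: [0.6, -0.7, -2.3]
gripper_width: 14.9
grip_force: 29.9
```

```bash
python3 -c "
from h import *
st(); b=B(0,-30); go(b[0],b[1],105,PSI+np.pi/2)"
```

```text
t 15.05 pos [515.  219.7 165.6] rpy [3.142 0.    1.535] F [ 0.6 -0.7 -2.3] M [-0.11  0.04  0.01] w 14.9 gf 29.9
t 15.05 turn 0.13 shift [0.0003 0.0002 0.0606] xy rows 1.0 each [0.0003 0.0002] j7 -0.42
```

Call:
{"fn": "play_rows", "kwargs": {
  "series": [
    [[0,0.0003,0.03],0],
    [[0,0,0.015],0],
    [[0,0,0.005],0],
    [[0,0,0.005],0],
    [[0,0,0.005],0],
    [[0,0,0],0],
    [[0,0,0],0]
  ]
}}

```text
time: 15.75
tool_pos: [515.7, 220.1, 106.6]
eef_rot: [3.141, -0.0, 1.533]
force: [0.6, 0.2, -2.2]
gripper_width: 14.9
grip_force: 29.9
```

```bash
python3 -c "
from h import *
st(); tob()"
```

```text
t 15.75 pos [515.7 220.1 106.6] rpy [ 3.141 -0.     1.533] F [ 0.6  0.2 -2.2] M [-0.14  0.07 -0.04] w 14.9 gf 29.9
in base-like frame x,y: 0.4 -29.9 z 106.6
```

It is inside the walls with no contact. I'll lower it to the floor.

Call:
{"fn": "play_rows", "kwargs": {
  "series": [
    [[0,0,0.01],0],
    [[0,0,0.008],0],
    [[0,0,0.004],0],
    [[0,0,0.002],0],
    [[0,0,0.001],0],
    [[0,0,0],0],
    [[0,0,0],0]
  ]
}}

```text
time: 16.45
tool_pos: [515.1, 219.6, 81.7]
eef_rot: [-3.141, 0.0, 1.533]
force: [-3.0, -1.6, 4.6]
gripper_width: 14.8
grip_force: 30.0
```

```bash
python3 -c "
from h import *
st(); tob()"
```

```text
t 16.45 pos [515.1 219.6  81.7] rpy [-3.141  0.     1.533] F [-3.  -1.6  4.6] M [-0.51  0.92  0.09] w 14.8 gf 30.0
in base-like frame x,y: -0.1 -30.4 z 81.7
```

Call:
{"fn": "play_rows", "kwargs": {
  "claw": 140,
  "series": [
    [[0,0,0],0],
    [[0,0,0],0],
    [[0,0,0],0],
    [[0,0,-0.03],0],
    [[0,0,-0.05],0],
    [[0,0,-0.03],0],
    [[0,0,0],0]
  ]
}}

```text
time: 17.15
tool_pos: [518.4, 221.2, 196.4]
eef_rot: [3.133, -0.006, 1.533]
force: [0.2, 0.7, -1.0]
gripper_width: 38.7
grip_force: 0.0
```

Call:
{"fn": "play_rows", "kwargs": {
  "claw": 0,
  "series": [
    [[-0.02,0.027,0],-8.15],
    [[-0.02,0.027,0],-8.15],
    [[-0.02,0.027,0],-8.15],
    [[-0.02,0.027,0],-8.15],
    [[0,0,0],-8.15],
    [[0,0,0],-8.15],
    [[0,0,0],-8.15],
    [[0,0,0],-8.15],
    [[0,0,0],-8.15],
    [[0,0,0],0]
  ]
}}

```text
time: 18.15
tool_pos: [633.8, 160.7, 190.0]
eef_rot: [-3.141, -0.001, 2.813]
force: [0.1, -0.0, 1.4]
gripper_width: 86.7
grip_force: 0.0
```

Run:
```python
from h import *
st(); im,d,m,R,t=cam('top'); W=cloud(d,m,R,t); im2,d2,m2,R2,t2=cam('scene')
a=rect(im,m,R,t,455,700,100,380,60,1.42); b=rect(im2,m2,R2,t2,455,700,100,380,60,1.42)
cv2.imwrite("pics/chk1.png",np.hstack([a,b])); go(624,141,66,-0.33+np.pi)
```

```text
t 18.15 pos [633.8 160.7 190. ] rpy [-3.141e+00 -1.000e-03  2.813e+00] F [ 0.1 -0.   1.4] M [ 0.01 -0.03 -0.  ] w 86.7 gf 0.0
t 18.25 turn -0.11 shift [ 0.0029 -0.0218  0.1243] xy rows 1.0 each [ 0.0029 -0.0218] j7 1.03
```

View pics/chk1.png

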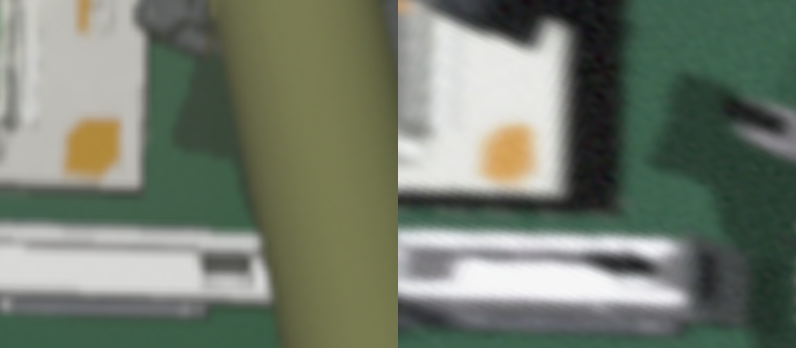

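Module 1 stands in bay 3 (rib at (225,265) in the left half), and module 2 hasn't moved (right edge, about (755,115)). Now to squeeze module 2.

Call:
{"fn": "play_rows", "kwargs": {
  "series": [
    [[0.003,-0.022,0],0],
    [[0,0,0.04],0],
    [[0,0,0.04],0],
    [[0,0,0.035],0],
    [[0,0,0.009],0],
    [[0,0,0],0],
    [[0,0,0],0],
    [[0,0,0],0]
  ]
}}

```text
time: 19.05
tool_pos: [625.9, 141.3, 69.6]
eef_rot: [3.139, 0.003, 2.813]
force: [0.6, -0.8, 0.7]
gripper_width: 87.2
grip_force: 0.0
```

Call:
{"fn": "play_rows", "kwargs": {
  "claw": 255,
  "series": [
    [[0,0,0],0],
    [[0,0,0],0],
    [[0,0,0],0],
    [[0,0,0],0],
    [[0,0,0],0],
    [[0,0,0],0],
    [[0,0,0],0],
    [[0,0,0],0]
  ]
}}

```text
time: 19.85
tool_pos: [624.2, 141.1, 67.1]
eef_rot: [3.141, 0.0, 2.813]
force: [-0.7, -0.6, -0.7]
gripper_width: 33.8
grip_force: 29.9
```

```bash
python3 -c "
from h import *
st()"
```

```text
t 19.85 pos [624.2 141.1  67.1] rpy [3.141 0.    2.813] F [-0.7 -0.6 -0.7] M [ 0.08 -0.07  0.03] w 33.8 gf 29.9
```

Call:
{"fn": "play_rows", "kwargs": {
  "claw": 0,
  "series": [
    [[0,0,0],0],
    [[0,0,0],0],
    [[0,0,0],0],
    [[0,0,0],0],
    [[0,0,-0.045],0],
    [[0,0,0],0]
  ]
}}

```text
time: 20.45
tool_pos: [627.8, 141.5, 117.7]
eef_rot: [3.136, 0.008, 2.813]
force: [0.6, -0.1, 1.3]
gripper_width: 74.1
grip_force: 0.0
```

Call:
{"fn": "play_rows", "kwargs": {
  "series": [
    [[0,0,0],8.5],
    [[0,0,0],8.5],
    [[0,0,0],8.5],
    [[0,0,0],8.5],
    [[0,0,0],8.5],
    [[0,0,0],8.5],
    [[0,0,0],8.5],
    [[0,0,0],8.5],
    [[0,0,0],8.5],
    [[0,0,0],8.5]
  ]
}}

```text
time: 21.45
tool_pos: [624.2, 141.0, 112.2]
eef_rot: [3.141, -0.0, 1.324]
force: [0.2, 0.3, 0.1]
gripper_width: 87.1
grip_force: 0.0
```

Call:
{"fn": "play_rows", "kwargs": {
  "series": [
    [[0,0,0],5],
    [[0,0,0.025],0],
    [[0,0,0.02],0],
    [[0,0,0],0],
    [[0,0,0],0]
  ]
}}

```text
time: 21.95
tool_pos: [624.2, 140.8, 67.2]
eef_rot: [3.142, 0.0, 1.242]
force: [0.0, -0.1, -0.4]
gripper_width: 86.9
grip_force: 0.0
```

Call:
{"fn": "play_rows", "kwargs": {
  "claw": 255,
  "series": [
    [[0,0,0],0],
    [[0,0,0],0],
    [[0,0,0],0],
    [[0,0,0],0],
    [[0,0,0],0],
    [[0,0,0],0],
    [[0,0,0],0],
    [[0,0,0],0],
    [[0,0,0],0],
    [[0,0,0],0]
  ]
}}

```text
time: 22.95
tool_pos: [624.2, 140.9, 67.1]
eef_rot: [3.141, -0.0, 1.242]
force: [1.3, -1.4, -1.4]
gripper_width: 14.9
grip_force: 7.7
```

Call:
{"fn": "play_rows", "kwargs": {
  "series": [
    [[0,0,-0.02],0],
    [[0,0,-0.04],0],
    [[0,0,-0.04],0],
    [[0,0,0],0],
    [[0,0,0],0]
  ]
}}

```text
time: 23.45
tool_pos: [624.6, 141.0, 168.0]
eef_rot: [3.14, -0.002, 1.242]
force: [0.0, 0.3, -1.4]
gripper_width: 14.6
grip_force: 29.8
```

```bash
python3 -c "
from h import *
st(); b=B(0,70); print(b); go(b[0],b[1],165,PSI+np.pi/2)"
```

```text
t 23.45 pos [624.6 141.  168. ] rpy [ 3.140e+00 -2.000e-03  1.242e+00] F [ 0.   0.3 -1.4] M [-0.06  0.16 -0.04] w 14.6 gf 29.8
[519.05935987 319.94946608   0.        ]
t 23.45 turn -16.64 shift [ 0.1748 -0.1123  0.003 ] xy rows 4.0 each [ 0.0437 -0.0281] j7 -0.42
```

Run:
```python
from h import *
W=np.load("/tmp/top0.npz")["W"]; X,Y,Z=W[...,0],W[...,1],W[...,2]
for y0 in range(230,380,20): print(y0,[int(np.nanmax(np.where((Y>=y0)&(Y<y0+20)&(X>=x)&(X<x+20),Z,-1))) for x in range(420,660,20)])
```

```text
230 [5, 10, 7, 54, 23, 52, 14, 9, 5, 10, 7, 7]
250 [6, 7, 5, 55, 22, 55, 13, 7, 4, 12, 7, 10]
270 [6, 10, 9, 56, 50, 58, 13, 53, 58, 60, 57, 59]
290 [9, 10, 8, 53, 49, 52, 12, 54, 56, 57, 58, 55]
310 [10, 8, 6, 52, 55, 55, 13, 59, 60, 56, 60, 56]
330 [6, 9, 6, 50, 51, 60, 13, 54, 62, 55, 56, 55]
350 [8, 6, 7, 54, 54, 53, 11, 57, 57, 89, 101, 106]
370 [5, 8, 8, 58, 57, 56, 11, 57, 103, 110, 112, 112]
```

Call:
{"fn": "play_rows", "kwargs": {
  "series": [
    [[0,0,0],-8.4],
    [[0,0,0],-8.3],
    [[0.035,-0.0225,0],0],
    [[0.04,-0.0255,0],0],
    [[0.04,-0.0255,0],0],
    [[0.035,-0.0225,0],0],
    [[0.0248,-0.016,0],0],
    [[0,0,0],0],
    [[0,0,0],0],
    [[0,0,0],0]
  ]
}}

```text
time: 24.45
tool_pos: [519.1, 317.8, 166.0]
eef_rot: [-3.141, 0.002, 1.532]
force: [-0.4, -0.4, -0.8]
gripper_width: 14.7
grip_force: 29.8
```

```bash
python3 -c "
from h import *
st(); b=B(0,70); go(b[0],b[1],105,PSI+np.pi/2)"
```

```text
t 24.45 pos [519.1 317.8 166. ] rpy [-3.141e+00  2.000e-03  1.532e+00] F [-0.4 -0.4 -0.8] M [-0.13  0.03  0.02] w 14.7 gf 29.8
t 24.45 turn -0.06 shift [ 0.0022 -0.0001  0.061 ] xy rows 1.0 each [ 0.0022 -0.0001] j7 -0.52
```

Call:
{"fn": "play_rows", "kwargs": {
  "series": [
    [[0.002,0,0.03],0],
    [[0,0,0.015],0],
    [[0,0,0.005],0],
    [[0,0,0.005],0],
    [[0,0,0.005],0],
    [[0,0,0],0],
    [[0,0,0],0],
    [[0,0,0],0]
  ]
}}

```text
time: 25.25
tool_pos: [519.1, 322.0, 107.8]
eef_rot: [3.141, -0.001, 1.534]
force: [1.1, -0.4, -0.6]
gripper_width: 14.5
grip_force: 29.8
```

```bash
python3 -c "
from h import *
st(); tob()"
```

```text
t 25.25 pos [519.1 322.  107.8] rpy [ 3.141e+00 -1.000e-03  1.534e+00] F [ 1.1 -0.4 -0.6] M [-0.07  0.03 -0.01] w 14.5 gf 29.8
in base-like frame x,y: -0.0 72.0 z 107.8
```

Call:
{"fn": "play_rows", "kwargs": {
  "series": [
    [[-0.002,0,0.01],0],
    [[0,0,0.008],0],
    [[0,0,0.004],0],
    [[0,0,0.002],0],
    [[0,0,0.001],0],
    [[0,0,0],0],
    [[0,0,0],0]
  ]
}}

```text
time: 25.95
tool_pos: [518.6, 319.2, 82.7]
eef_rot: [-3.141, 0.001, 1.534]
force: [-3.1, -2.6, 5.4]
gripper_width: 14.9
grip_force: 30.0
```

```bash
python3 -c "
from h import *
st(); tob()"
```

```text
t 25.95 pos [518.6 319.2  82.7] rpy [-3.141e+00  1.000e-03  1.534e+00] F [-3.1 -2.6  5.4] M [-0.7   0.78  0.09] w 14.9 gf 30.0
in base-like frame x,y: -0.4 69.2 z 82.7
```

Call:
{"fn": "play_rows", "kwargs": {
  "claw": 140,
  "series": [
    [[0,0,0],0],
    [[0,0,0],0],
    [[0,0,0],0],
    [[0,0,-0.03],0],
    [[0,0,-0.045],0],
    [[0,0,-0.045],0],
    [[0,0,-0.045],0],
    [[0,0,0],0]
  ]
}}

```text
time: 26.75
tool_pos: [522.0, 321.5, 254.6]
eef_rot: [3.132, -0.009, 1.534]
force: [0.6, -0.4, -0.1]
gripper_width: 39.3
grip_force: 0.0
```

Call:
{"fn": "play_rows", "kwargs": {
  "series": [
    [[-0.045,0.0,0],0],
    [[-0.045,0.0,0],0],
    [[-0.045,0.0,0],0],
    [[-0.045,0,0],0],
    [[-0.045,0,0],0],
    [[-0.045,0,0],0],
    [[-0.045,0,0],0],
    [[-0.045,0,0],0],
    [[-0.045,0,0],0],
    [[-0.045,0,0],0]
  ]
}}

```text
time: 27.75
tool_pos: [501.7, -131.6, 246.9]
eef_rot: [3.141, -0.001, 1.534]
force: [0.3, -0.4, -0.0]
gripper_width: 39.2
grip_force: 0.0
```

Call:
{"fn": "play_rows", "kwargs": {
  "series": [
    [[-0.045,0.02,0],0],
    [[-0.045,0.0,0],0],
    [[-0.045,0.0,0],0],
    [[0,0,0],-8.5],
    [[0,0,0],-8.5],
    [[0,0,0],-8.5],
    [[0,0,0],-8.5],
    [[0,0,0],-8.5],
    [[0,0,0],-8.5],
    [[0,0,0],0]
  ]
}}

```text
time: 28.75
tool_pos: [517.0, -265.5, 246.6]
eef_rot: [3.141, -0.0, 2.424]
force: [-0.0, 0.3, 0.2]
gripper_width: 39.4
grip_force: 0.0
```

Run:
```python
from h import *
st(); go(520.5,-265,100,np.pi-0.055)
```

```text
t 28.75 pos [ 517.  -265.5  246.6] rpy [ 3.141 -0.     2.424] F [-0.   0.3  0.2] M [-0.07 -0.03 -0.03] w 39.4 gf 0.0
t 28.75 turn -37.94 shift [-0.0035  0.0007  0.1466] xy rows 1.0 each [-0.0035  0.0007] j7 1.42
```

Call:
{"fn": "play_rows", "kwargs": {
  "series": [
    [[0,0,0],-8.5],
    [[0,0,0],-8.5],
    [[0,0,0],-8.5],
    [[0,0,0],-8.5],
    [[0,0,0],-4],
    [[-0.0035,0.0007,0.045],0],
    [[0,0,0.045],0],
    [[0,0,0.045],0],
    [[0,0,0],0],
    [[0,0,0],0]
  ]
}}

```text
time: 29.75
tool_pos: [520.4, -265.3, 112.3]
eef_rot: [-3.141, -0.001, 3.085]
force: [0.1, -1.2, 0.6]
gripper_width: 39.2
grip_force: 0.0
```

Run:
```python
from h import *
st(); go(520.5,-265,28,np.pi-0.055)
```

```text
t 29.75 pos [ 520.4 -265.3  112.3] rpy [-3.141e+00 -1.000e-03  3.085e+00] F [ 0.1 -1.2  0.6] M [ 0.02 -0.05  0.01] w 39.2 gf 0.0
t 29.75 turn -0.1 shift [-0.0001  0.0003  0.0843] xy rows 1.0 each [-0.0001  0.0003] j7 2.13
```

Call:
{"fn": "play_rows", "kwargs": {
  "series": [
    [[0,0,0.03],0],
    [[0,0,0.03],0],
    [[0,0,0.015],0],
    [[0,0,0.009],0],
    [[0,0,0],0],
    [[0,0,0],0],
    [[0,0,0],0]
  ]
}}

```text
time: 30.45
tool_pos: [521.6, -265.6, 29.6]
eef_rot: [-3.141, 0.003, 3.087]
force: [0.6, 0.1, 0.3]
gripper_width: 39.2
grip_force: 0.0
```

Call:
{"fn": "play_rows", "kwargs": {
  "claw": 255,
  "series": [
    [[0,0,0],0],
    [[0,0,0],0],
    [[0,0,0],0],
    [[0,0,0],0],
    [[0,0,0],0],
    [[0,0,0],0],
    [[0,0,0],0]
  ]
}}

```text
time: 31.15
tool_pos: [520.6, -265.1, 28.1]
eef_rot: [3.141, 0.0, 3.087]
force: [-0.1, -0.2, 1.3]
gripper_width: 13.6
grip_force: 30.0
```

Run:
```python
from h import *
st()
```

```text
t 31.15 pos [ 520.6 -265.1   28.1] rpy [3.141 0.    3.087] F [-0.1 -0.2  1.3] M [0.11 0.1  0.02] w 13.6 gf 30.0
```

Call:
{"fn": "play_rows", "kwargs": {
  "series": [
    [[0,0,-0.03],0],
    [[0,0,-0.045],0],
    [[0,0,-0.045],0],
    [[0,0,-0.045],0],
    [[0,0,-0.025],0],
    [[0,0,0],0],
    [[0,0,0],0]
  ]
}}

```text
time: 31.85
tool_pos: [520.5, -265.0, 218.0]
eef_rot: [3.141, 0.001, 3.087]
force: [0.2, 0.3, -0.5]
gripper_width: 13.9
grip_force: 30.0
```

Run:
```python
from h import *
st(); b=B(-102,-30); print(b); go(b[0],b[1],215,np.pi+PSI)
```

```text
t 31.85 pos [ 520.5 -265.   218. ] rpy [3.141e+00 1.000e-03 3.087e+00] F [ 0.2  0.3 -0.5] M [0.06 0.02 0.02] w 13.9 gf 30.0
[413.33390948 223.89672464   0.        ]
t 31.85 turn -0.94 shift [0.1257 0.4845 0.003 ] xy rows 11.0 each [0.0114 0.044 ] j7 2.08
```

Call:
{"fn": "play_rows", "kwargs": {
  "series": [
    [[0,0,0],-0.95],
    [[0.007,0.03,0],0],
    [[0.0115,0.044,0],0],
    [[0.0115,0.044,0],0],
    [[0.0115,0.044,0],0],
    [[0.0115,0.044,0],0],
    [[0.0115,0.044,0],0],
    [[0.0115,0.044,0],0],
    [[0.0115,0.044,0],0],
    [[0.0115,0.044,0],0]
  ]
}}

```text
time: 32.85
tool_pos: [434.4, 121.8, 216.5]
eef_rot: [-3.141, -0.002, 3.105]
force: [1.2, 0.3, -0.2]
gripper_width: 13.5
grip_force: 30.0
```

Call:
{"fn": "play_rows", "kwargs": {
  "series": [
    [[0.0115,0.044,0],0],
    [[0.0115,0.043,0],0],
    [[0.005,0.017,0],0],
    [[0,0,0],0],
    [[0,0,0],0],
    [[0,0,0],0]
  ]
}}

```text
time: 33.45
tool_pos: [412.3, 223.6, 217.3]
eef_rot: [-3.14, -0.001, 3.102]
force: [0.2, -0.3, -0.6]
gripper_width: 13.6
grip_force: 30.0
```

Run:
```python
from h import *
st(); b=B(-102,-30); go(b[0],b[1],59,np.pi+PSI)
```

```text
t 33.45 pos [412.3 223.6 217.3] rpy [-3.140e+00 -1.000e-03  3.102e+00] F [ 0.2 -0.3 -0.6] M [0.05 0.06 0.04] w 13.6 gf 30.0
t 33.45 turn -0.12 shift [-0.0011  0.0003  0.1583] xy rows 1.0 each [-0.0011  0.0003] j7 0.97
```

Run:
```python
from h import *
b=B(-94,-23); print(b); go(b[0],b[1],59,np.pi+PSI)
```

```text
[421.59407016 230.5877444    0.        ]
t 33.45 turn -0.12 shift [-0.0091  0.0073  0.1583] xy rows 1.0 each [-0.0091  0.0073] j7 0.97
```

Call:
{"fn": "play_rows", "kwargs": {
  "series": [
    [[-0.009,0.0075,0],0],
    [[0,0,0.04],0],
    [[0,0,0.04],0],
    [[0,0,0.04],0],
    [[0,0,0.025],0],
    [[0,0,0.013],0],
    [[0,0,0],0],
    [[0,0,0],0],
    [[0,0,0],0]
  ]
}}

```text
time: 34.35
tool_pos: [422.7, 233.3, 61.7]
eef_rot: [3.14, 0.003, 3.103]
force: [-0.1, -1.1, -0.2]
gripper_width: 13.8
grip_force: 30.0
```

Run:
```python
from h import *
st(); tob(); b=B(-92,-30); go(b[0],b[1],59,np.pi+PSI)
```

```text
t 34.35 pos [422.7 233.3  61.7] rpy [3.140e+00 3.000e-03 3.103e+00] F [-0.1 -1.1 -0.2] M [0.08 0.06 0.05] w 13.8 gf 30.0
in base-like frame x,y: -92.9 -20.3 z 61.7
t 34.35 turn -0.01 shift [-0.0009 -0.0097  0.0027] xy rows 1.0 each [-0.0009 -0.0097] j7 1.01
```

Call:
{"fn": "play_rows", "kwargs": {
  "series": [
    [[0,-0.007,0.0005],0],
    [[0,0,0],0],
    [[0,0,0],0],
    [[0,0,0],0]
  ]
}}

```text
time: 34.75
tool_pos: [421.1, 225.7, 59.9]
eef_rot: [3.141, 0.0, 3.104]
force: [-0.7, 1.0, -0.5]
gripper_width: 13.7
grip_force: 30.0
```

Run:
```python
from h import *
st(); tob(); b=B(-92,-30); go(b[0],b[1],59,np.pi+PSI)
```

```text
t 34.75 pos [421.1 225.7  59.9] rpy [3.141 0.    3.104] F [-0.7  1.  -0.5] M [0.01 0.01 0.  ] w 13.7 gf 30.0
in base-like frame x,y: -94.3 -28.0 z 59.9
t 34.75 turn 0.0 shift [-0.0023 -0.002   0.0009] xy rows 1.0 each [-0.0023 -0.002 ] j7 1.02
```

Call:
{"fn": "play_rows", "kwargs": {
  "series": [
    [[0,-0.002,0.0009],0],
    [[0,0,0],0],
    [[-0.004,0,0],0],
    [[-0.004,0,0],0],
    [[-0.004,0,0],0],
    [[-0.003,0,0],0],
    [[0,0,0],0],
    [[0,0,0],0]
  ]
}}

```text
time: 35.55
tool_pos: [436.3, 222.6, 58.6]
eef_rot: [-3.141, 0.0, 3.103]
force: [0.4, -0.7, -1.3]
gripper_width: 13.6
grip_force: 30.0
```

Run:
```python
from h import *
st(); tob()
```

```text
t 35.55 pos [436.3 222.6  58.6] rpy [-3.141  0.     3.103] F [ 0.4 -0.7 -1.3] M [-0.25 -0.07 -0.07] w 13.6 gf 30.0
in base-like frame x,y: -79.0 -30.4 z 58.6
```

The tip entered the wall hole with no resistance. I'll continue into the module bore.

Call:
{"fn": "play_rows", "kwargs": {
  "series": [
    [[-0.004,0,0],0],
    [[-0.004,0,0],0],
    [[-0.004,0,0],0],
    [[0,0,0],0],
    [[0,0,0],0]
  ]
}}

```text
time: 36.05
tool_pos: [448.3, 222.0, 58.5]
eef_rot: [-3.141, 0.0, 3.103]
force: [-0.9, -3.9, 0.3]
gripper_width: 13.7
grip_force: 30.0
```

Run:
```python
from h import *
st(); tob()
```

```text
t 36.05 pos [448.3 222.   58.5] rpy [-3.141  0.     3.103] F [-0.9 -3.9  0.3] M [-0.79  0.22 -0.19] w 13.7 gf 30.0
in base-like frame x,y: -67.0 -30.6 z 58.5
```

Call:
{"fn": "play_rows", "kwargs": {
  "series": [
    [[0,-0.001,0],0],
    [[-0.004,0,0],0],
    [[-0.004,0,0],0],
    [[-0.004,0,0],0],
    [[0,0,0],0],
    [[0,0,0],0]
  ]
}}

```text
time: 36.65
tool_pos: [460.6, 221.1, 58.7]
eef_rot: [3.141, 0.001, 3.104]
force: [-0.8, -2.5, -0.0]
gripper_width: 14.2
grip_force: 30.0
```

Run:
```python
from h import *
st(); tob()
```

```text
t 36.65 pos [460.6 221.1  58.7] rpy [3.141e+00 1.000e-03 3.104e+00] F [-0.8 -2.5 -0. ] M [-0.51  0.14 -0.11] w 14.2 gf 30.0
in base-like frame x,y: -54.6 -31.0 z 58.7
```

Call:
{"fn": "play_rows", "kwargs": {
  "series": [
    [[0,-0.0006,0],0],
    [[-0.004,0,0],0],
    [[-0.004,0,0],0],
    [[-0.003,0,0],0],
    [[-0.002,0,0],0],
    [[0,0,0],0],
    [[0,0,0],0]
  ]
}}

```text
time: 37.35
tool_pos: [473.6, 220.3, 58.9]
eef_rot: [3.141, 0.002, 3.104]
force: [0.9, 0.6, -0.6]
gripper_width: 13.6
grip_force: 30.0
```

Run:
```python
from h import *
st(); tob()
```

```text
t 37.35 pos [473.6 220.3  58.9] rpy [3.141e+00 2.000e-03 3.104e+00] F [ 0.9  0.6 -0.6] M [ 0.1  -0.08  0.01] w 13.6 gf 30.0
in base-like frame x,y: -41.6 -31.3 z 58.9
```

Call:
{"fn": "play_rows", "kwargs": {
  "series": [
    [[-0.002,0,0],0],
    [[-0.001,0,0],0],
    [[0,0,0],0],
    [[0,0,0],0]
  ]
}}

```text
time: 37.75
tool_pos: [474.3, 220.3, 58.6]
eef_rot: [-3.141, -0.003, 3.104]
force: [-5.5, 0.1, 4.1]
gripper_width: 13.4
grip_force: 30.0
```

Call:
{"fn": "play_rows", "kwargs": {
  "series": [
    [[-0.001,0,0],0],
    [[-0.001,0,0],0],
    [[0,0,0],0],
    [[0,0,0],0]
  ]
}}

```text
time: 38.15
tool_pos: [474.4, 220.2, 58.5]
eef_rot: [-3.141, -0.007, 3.105]
force: [-10.4, -0.3, 7.4]
gripper_width: 13.3
grip_force: 30.0
```

Run:
```python
from h import *
st(); tob()
```

```text
t 38.15 pos [474.4 220.2  58.5] rpy [-3.141 -0.007  3.105] F [-10.4  -0.3   7.4] M [0.03 2.15 0.1 ] w 13.3 gf 30.0
in base-like frame x,y: -40.8 -31.3 z 58.5
```

Pin B is seated: contact at handle x_b -40.8, and the true hole is at y_b -31.3. I'll release it and go round to nudge pin C away from the scope.

Call:
{"fn": "play_rows", "kwargs": {
  "claw": 165,
  "series": [
    [[0.002,0,0],0],
    [[0,0,0],0],
    [[0,0,0],0],
    [[0,0,-0.03],0],
    [[0,0,-0.045],0],
    [[0,0,-0.045],0],
    [[0,0,-0.045],0],
    [[0,0,-0.045],0],
    [[0,0,0],0]
  ]
}}

```text
time: 39.05
tool_pos: [479.5, 221.1, 276.1]
eef_rot: [3.134, 0.011, 3.103]
force: [0.6, -0.3, -0.4]
gripper_width: 30.8
grip_force: 0.0
```

Call:
{"fn": "play_rows", "kwargs": {
  "claw": 255,
  "series": [
    [[0,-0.045,0],0],
    [[0,-0.045,0],0],
    [[0,-0.045,0],0],
    [[0,-0.045,0],0],
    [[0,-0.045,0],0],
    [[0,-0.045,0],0],
    [[0,-0.045,0],0],
    [[0,-0.045,0],0],
    [[0,-0.045,0],0],
    [[0,0,0],0]
  ]
}}

```text
time: 40.05
tool_pos: [458.9, -192.6, 268.9]
eef_rot: [-3.138, 0.001, 3.092]
force: [-0.3, 0.0, 0.5]
gripper_width: 0.6
grip_force: 0.0
```

Call:
{"fn": "play_rows", "kwargs": {
  "series": [
    [[0,0,0],8.3],
    [[0,0,0],8.3],
    [[0,0,0],8.3],
    [[0,0,0],8.3],
    [[0,0,0],8.3],
    [[0,0,0],8.3],
    [[0,0,0],8.3],
    [[0,0,0],0],
    [[0,0,0],0]
  ]
}}

```text
time: 40.95
tool_pos: [460.6, -184.8, 268.5]
eef_rot: [-3.142, 0.0, 2.093]
force: [-0.1, -0.9, 1.0]
gripper_width: 0.2
grip_force: 0.0
```

Run:
```python
from h import *
st(); go(480.7,-357,255,2.09)
im,d,m,R,t=cam('top'); a=rect(im,m,R,t,455,560,150,420,55,2.9)
im2,d2,m2,R2,t2=cam('scene'); b=rect(im2,m2,R2,t2,430,560,150,420,45,2.9); c=rect(im2,m2,R2,t2,430,650,-370,-220,7,1.36)
o=np.vstack([a[:290],b[:300]])[:590,:780]; cv2.imwrite("pics/chk2.png",o)
```

```text
t 40.95 pos [ 460.6 -184.8  268.5] rpy [-3.142  0.     2.093] F [-0.1 -0.9  1. ] M [-0.   -0.01  0.02] w 0.2 gf 0.0
t 40.95 turn 0.17 shift [-0.1595 -0.068   0.0135] xy rows 4.0 each [-0.0399 -0.017 ] j7 0.83
```

View pics/chk2.png

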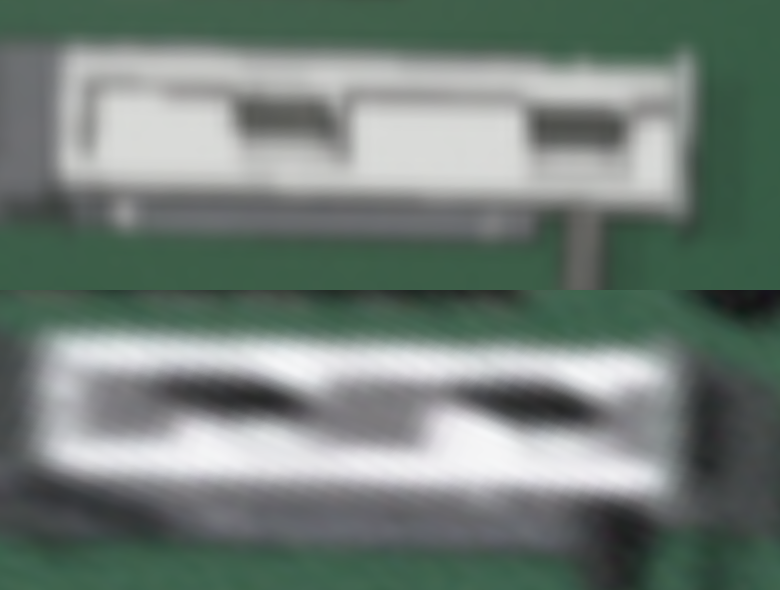

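Pin B's handle sits against the wall at (583,250) with its tip out the far side at (583,65), and both modules are upright. On to C.

Call:
{"fn": "play_rows", "kwargs": {
  "series": [
    [[-0.035,-0.015,0],0],
    [[-0.035,-0.015,0],0],
    [[-0.035,-0.015,0],0],
    [[-0.035,-0.015,0],0],
    [[-0.0195,-0.008,0],0.17],
    [[0,0,0],0],
    [[0,0,0],0],
    [[0,0,0],0]
  ]
}}

```text
time: 41.85
tool_pos: [481.0, -355.7, 268.5]
eef_rot: [3.141, -0.001, 2.089]
force: [0.3, 0.8, -1.0]
gripper_width: 0.5
grip_force: 0.0
```

Run:
```python
from h import *
st(); go(480.7,-357,29,2.09)
im2,d2,m2,R2,t2=cam('scene'); W=cloud(d2,m2,R2,t2); X,Y,Z=W[...,0],W[...,1],W[...,2]
M=(Z>10)&(Z<22)&(X>440)&(X<520)&(Y>-365)&(Y<-310); print(M.sum(),np.nanmedian(W[M],0),np.nanmin(W[M],0),np.nanmax(W[M],0))
```

```text
t 41.85 pos [ 481.  -355.7  268.5] rpy [ 3.141e+00 -1.000e-03  2.089e+00] F [ 0.3  0.8 -1. ] M [-0.06  0.04  0.04] w 0.5 gf 0.0
t 41.85 turn -0.06 shift [-0.001  -0.0009  0.2395] xy rows 1.0 each [-0.001  -0.0009] j7 1.27
78 [ 474.03509747 -336.79527466   13.58670144] [ 451.89313662 -347.00408024   10.25773665] [ 518.43311366 -321.32467205   18.01782996]
```

Call:
{"fn": "play_rows", "kwargs": {
  "series": [
    [[-0.001,-0.001,0.045],0],
    [[0,0,0.045],0],
    [[0,0,0.045],0],
    [[0,0,0.04],0],
    [[0,0,0],0],
    [[0,0,0],0],
    [[0,0,0],0]
  ]
}}

```text
time: 42.6
tool_pos: [481.9, -359.2, 96.5]
eef_rot: [3.139, 0.004, 2.087]
force: [-0.6, -1.1, 0.6]
gripper_width: 0.7
grip_force: 0.0
```

Call:
{"fn": "play_rows", "kwargs": {
  "series": [
    [[0,0,0.03],0],
    [[0,0,0.02],0],
    [[0,0,0.008],0],
    [[0,0,0.003],0],
    [[0,0,0],0],
    [[0,0,0],0]
  ]
}}

```text
time: 43.2
tool_pos: [481.1, -359.1, 34.1]
eef_rot: [3.14, 0.002, 2.087]
force: [0.3, 0.2, 0.8]
gripper_width: 0.2
grip_force: 0.0
```

Call:
{"fn": "play_rows", "kwargs": {
  "series": [
    [[0.008,0,0],0],
    [[0.008,0,0],0],
    [[0.008,0,0],0],
    [[0.008,0,0],0],
    [[0.008,0,0],0],
    [[0.008,0,0],0],
    [[0.004,0,0],0],
    [[0,0,0],0]
  ]
}}

```text
time: 44.0
tool_pos: [454.2, -312.2, 32.5]
eef_rot: [3.141, -0.001, 2.087]
force: [0.6, 0.0, 0.4]
gripper_width: 0.6
grip_force: 0.0
```

Call:
{"fn": "play_rows", "kwargs": {
  "series": [
    [[-0.012,0,0],0],
    [[0,0,-0.04],0],
    [[0,0,-0.045],0],
    [[0,0,-0.045],0],
    [[0,0,-0.045],0],
    [[0,0,0],0],
    [[0,0,0],0]
  ]
}}

```text
time: 44.7
tool_pos: [461.3, -324.8, 208.8]
eef_rot: [3.14, 0.002, 2.086]
force: [-0.8, 0.2, -0.1]
gripper_width: 0.3
grip_force: 0.0
```

Run:
```python
from h import *
st()
im2,d2,m2,R2,t2=cam('scene'); im,d,m,R,t=cam('top')
b=rect(im2,m2,R2,t2,400,680,-370,-200,7,2.1); a=rect(im,m,R,t,400,680,-370,-200,7,2.1)
cv2.imwrite("pics/pins2.png",np.hstack([a,b])); print(a.shape)
```

```text
t 44.7 pos [ 461.3 -324.8  208.8] rpy [3.140e+00 2.000e-03 2.086e+00] F [-0.8  0.2 -0.1] M [-0.05  0.   -0.02] w 0.3 gf 0.0
(588, 357, 3)
```

View pics/pins2.png

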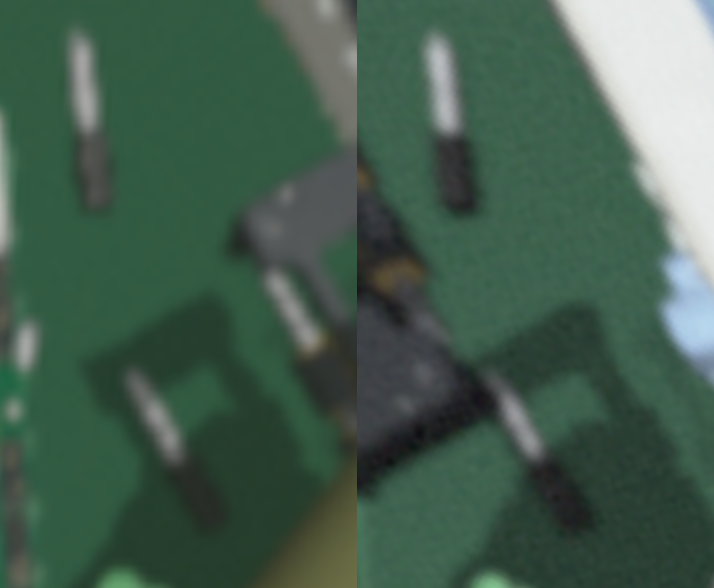

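Pin C now lies free, with its handle at (203,492) in the left half: about (445,-297), angle 0.51. Pin A hasn't moved. I'll grip C.

Call:
{"fn": "play_rows", "kwargs": {
  "claw": 120,
  "series": [
    [[0.028,0,0],0],
    [[0,0,0],8.5],
    [[0,0,0],8.5],
    [[0,0,0],8.5],
    [[0,0,0],8.5],
    [[0,0,0],8.5],
    [[0,0,0],8.5],
    [[0,0,0],8.5],
    [[0,0,0],8.5],
    [[0,0,0],8.5]
  ]
}}

```text
time: 45.8
tool_pos: [445.8, -298.9, 205.9]
eef_rot: [-3.139, 0.002, 0.745]
force: [0.8, -0.5, 0.1]
gripper_width: 45.8
grip_force: 0.0
```

Call:
{"fn": "play_rows", "kwargs": {
  "series": [
    [[0,0,0],8.5],
    [[0,0,0],5],
    [[0,0,0],0],
    [[0,0,0],0]
  ]
}}

```text
time: 46.2
tool_pos: [446.1, -299.0, 206.6]
eef_rot: [-3.14, 0.002, 0.518]
force: [0.1, -0.3, -0.1]
gripper_width: 46.5
grip_force: 0.0
```

Run:
```python
from h import *
st(); go(444.8,-297.3,28,0.515)
```

```text
t 46.2 pos [ 446.1 -299.   206.6] rpy [-3.14e+00  2.00e-03  5.18e-01] F [ 0.1 -0.3 -0.1] M [-0.09  0.11 -0.01] w 46.5 gf 0.0
t 46.2 turn 0.17 shift [-0.0003 -0.0022  0.1786] xy rows 1.0 each [-0.0003 -0.0022] j7 -0.39
```

Call:
{"fn": "play_rows", "kwargs": {
  "series": [
    [[0,-0.002,0.045],0],
    [[0,0,0.045],0],
    [[0,0,0.045],0],
    [[0,0,0.025],0],
    [[0,0,0.012],0],
    [[0,0,0.0065],0],
    [[0,0,0],0],
    [[0,0,0],0],
    [[0,0,0],0]
  ]
}}

```text
time: 47.1
tool_pos: [446.8, -298.0, 30.5]
eef_rot: [3.14, -0.002, 0.516]
force: [-0.5, -0.2, 0.7]
gripper_width: 46.2
grip_force: 0.0
```

Call:
{"fn": "play_rows", "kwargs": {
  "claw": 255,
  "series": [
    [[0,0,0],0],
    [[0,0,0],0],
    [[0,0,0],0],
    [[0,0,0],0],
    [[0,0,0],0],
    [[0,0,0],0],
    [[0,0,0],0],
    [[0,0,0],0]
  ]
}}

```text
time: 47.9
tool_pos: [445.7, -297.5, 29.2]
eef_rot: [-3.141, -0.0, 0.516]
force: [-0.0, 0.4, 1.8]
gripper_width: 14.0
grip_force: 30.0
```

Run:
```python
from h import *
st()
```

```text
t 47.9 pos [ 445.7 -297.5   29.2] rpy [-3.141 -0.     0.516] F [-0.   0.4  1.8] M [0.09 0.2  0.05] w 14.0 gf 30.0
```

Call:
{"fn": "play_rows", "kwargs": {
  "series": [
    [[0,0,-0.03],0],
    [[0,0,-0.045],0],
    [[0,0,-0.045],0],
    [[0,0,-0.045],0],
    [[0,0,-0.03],0],
    [[0,0,0],0],
    [[0,0,0],8.0],
    [[0,0,0],8.0],
    [[0,0,0],8.0],
    [[0,0,0],7.7]
  ]
}}

```text
time: 48.9
tool_pos: [445.1, -297.3, 223.0]
eef_rot: [-3.141, 0.001, -0.043]
force: [0.0, 0.0, -0.1]
gripper_width: 13.7
grip_force: 30.0
```

Run:
```python
from h import *
st(); b=B(-97,68.7); print(b); go(b[0],b[1],220,PSI)
```

```text
t 48.9 pos [ 445.1 -297.3  223. ] rpy [-3.141e+00  1.000e-03 -4.300e-02] F [ 0.   0.  -0.1] M [-0.02  0.17  0.  ] w 13.7 gf 30.0
[422.07999733 322.33551754   0.        ]
t 48.9 turn -0.3 shift [-0.0466 -0.6183  0.003 ] xy rows 13.0 each [-0.0036 -0.0476] j7 -0.95
```

Call:
{"fn": "play_rows", "kwargs": {
  "series": [
    [[0.01,-0.03,0],-0.3],
    [[0.01,-0.045,0],0],
    [[0.005,-0.045,0],0],
    [[0.0,-0.045,0],0],
    [[0,-0.045,0],0],
    [[0,-0.045,0],0],
    [[0,-0.045,0],0],
    [[0,-0.045,0],0],
    [[0,-0.045,0],0],
    [[0,-0.045,0],0]
  ]
}}

```text
time: 49.9
tool_pos: [484.0, 138.0, 223.1]
eef_rot: [3.141, 0.001, -0.032]
force: [0.7, -1.4, -0.9]
gripper_width: 13.7
grip_force: 30.0
```

Call:
{"fn": "play_rows", "kwargs": {
  "series": [
    [[-0.014,-0.045,0],0],
    [[-0.02,-0.045,0],0],
    [[-0.02,-0.045,0],0],
    [[-0.017,-0.04,0],0],
    [[0,0,0],0],
    [[0,0,0],0],
    [[0,0,0],0]
  ]
}}

```text
time: 50.6
tool_pos: [419.9, 311.9, 223.4]
eef_rot: [3.14, 0.0, -0.034]
force: [0.3, -0.6, 0.2]
gripper_width: 14.0
grip_force: 30.0
```

Run:
```python
from h import *
st(); b=B(-97,68.7); go(b[0],b[1],61,PSI)
```

```text
t 50.6 pos [419.9 311.9 223.4] rpy [ 3.14   0.    -0.034] F [ 0.3 -0.6  0.2] M [-0.05  0.07 -0.  ] w 14.0 gf 30.0
t 50.6 turn 0.23 shift [ 0.0017 -0.0105  0.1624] xy rows 1.0 each [ 0.0017 -0.0105] j7 -2.27
```

Call:
{"fn": "play_rows", "kwargs": {
  "series": [
    [[0.0017,-0.0105,0],0.23],
    [[0,0,0.04],0],
    [[0,0,0.04],0],
    [[0,0,0.04],0],
    [[0,0,0.025],0],
    [[0,0,0.015],0],
    [[0,0,0],0],
    [[0,0,0],0],
    [[0,0,0],0],
    [[0,0,0],0]
  ]
}}

```text
time: 51.6
tool_pos: [422.4, 324.9, 65.8]
eef_rot: [-3.139, -0.002, -0.036]
force: [-0.0, -0.2, 0.4]
gripper_width: 13.5
grip_force: 30.0
```

Run:
```python
from h import *
st(); tob(); b=B(-95,68.7); go(b[0],b[1],60.2,PSI)
```

```text
t 51.6 pos [422.4 324.9  65.8] rpy [-3.139e+00 -2.000e-03 -3.600e-02] F [-0.  -0.2  0.4] M [-0.05  0.15 -0.03] w 13.5 gf 30.0
in base-like frame x,y: -96.8 71.2 z 65.8
t 51.6 turn 0.1 shift [0.0018 0.0025 0.0056] xy rows 1.0 each [0.0018 0.0025] j7 -2.19
```

Call:
{"fn": "play_rows", "kwargs": {
  "series": [
    [[0,0.0025,0.0055],0],
    [[0,0,0],0],
    [[0,0,0],0],
    [[0,0,0],0]
  ]
}}

```text
time: 52.0
tool_pos: [421.4, 321.5, 58.7]
eef_rot: [-3.141, -0.0, -0.036]
force: [-1.2, -0.1, -1.2]
gripper_width: 13.4
grip_force: 30.0
```

Run:
```python
from h import *
st(); tob(); b=B(-95,68.7); go(b[0],b[1],60.2,PSI)
```

```text
t 52.0 pos [421.4 321.5  58.7] rpy [-3.141 -0.    -0.036] F [-1.2 -0.1 -1.2] M [-0.03  0.19  0.01] w 13.4 gf 30.0
in base-like frame x,y: -97.7 67.9 z 58.7
t 52.0 turn 0.1 shift [ 0.0027 -0.0008 -0.0015] xy rows 1.0 each [ 0.0027 -0.0008] j7 -2.18
```

Call:
{"fn": "play_rows", "kwargs": {
  "series": [
    [[0,-0.0007,-0.0014],0],
    [[0,0,0],0],
    [[0.004,0,0],0],
    [[0.004,0,0],0],
    [[0.004,0,0],0],
    [[0.004,0,0],0],
    [[0.003,0,0],0],
    [[0,0,0],0],
    [[0,0,0],0]
  ]
}}

```text
time: 52.9
tool_pos: [440.4, 321.4, 60.0]
eef_rot: [3.142, 0.0, -0.036]
force: [-0.4, -1.1, -1.4]
gripper_width: 13.6
grip_force: 30.0
```

Run:
```python
from h import *
st(); tob()
```

```text
t 52.9 pos [440.4 321.4  60. ] rpy [ 3.142  0.    -0.036] F [-0.4 -1.1 -1.4] M [-0.1   0.19  0.05] w 13.6 gf 30.0
in base-like frame x,y: -78.6 68.5 z 60.0
```

Through the outer wall. I'll continue in steps.

Call:
{"fn": "play_rows", "kwargs": {
  "series": [
    [[0.004,0,0],0],
    [[0.004,0,0],0],
    [[0.004,0,0],0],
    [[0,0,0],0],
    [[0,0,0],0]
  ]
}}

```text
time: 53.4
tool_pos: [452.7, 321.1, 60.1]
eef_rot: [-3.141, -0.0, -0.036]
force: [-0.3, -0.5, 0.3]
gripper_width: 13.7
grip_force: 30.0
```

Run:
```python
from h import *
st(); tob()
```

```text
t 53.4 pos [452.7 321.1  60.1] rpy [-3.141 -0.    -0.036] F [-0.3 -0.5  0.3] M [-0.03  0.17  0.01] w 13.7 gf 30.0
in base-like frame x,y: -66.4 68.6 z 60.1
```

Call:
{"fn": "play_rows", "kwargs": {
  "series": [
    [[0.004,0,0],0],
    [[0.004,0,0],0],
    [[0.003,0,0],0],
    [[0,0,0],0],
    [[0,0,0],0]
  ]
}}

```text
time: 53.9
tool_pos: [463.7, 320.7, 60.1]
eef_rot: [-3.141, -0.001, -0.036]
force: [0.9, 0.4, -0.1]
gripper_width: 13.9
grip_force: 30.0
```

Run:
```python
from h import *
st(); tob()
```

```text
t 53.9 pos [463.7 320.7  60.1] rpy [-3.141e+00 -1.000e-03 -3.600e-02] F [ 0.9  0.4 -0.1] M [-0.08  0.11  0.02] w 13.9 gf 30.0
in base-like frame x,y: -55.3 68.6 z 60.1
```

Call:
{"fn": "play_rows", "kwargs": {
  "series": [
    [[0.004,0,0],0],
    [[0.004,0,0],0],
    [[0.003,0,0],0],
    [[0.002,0,0],0],
    [[0,0,0],0],
    [[0,0,0],0]
  ]
}}

```text
time: 54.5
tool_pos: [476.7, 320.2, 60.1]
eef_rot: [-3.141, -0.001, -0.036]
force: [0.6, 0.3, 0.5]
gripper_width: 13.0
grip_force: 30.0
```

Run:
```python
from h import *
st(); tob()
```

```text
t 54.5 pos [476.7 320.2  60.1] rpy [-3.141e+00 -1.000e-03 -3.600e-02] F [0.6 0.3 0.5] M [-0.03  0.12  0.01] w 13.0 gf 30.0
in base-like frame x,y: -42.3 68.6 z 60.1
```

Call:
{"fn": "play_rows", "kwargs": {
  "series": [
    [[0.002,0,0],0],
    [[0.001,0,0],0],
    [[0,0,0],0],
    [[0,0,0],0]
  ]
}}

```text
time: 54.9
tool_pos: [478.6, 320.1, 60.0]
eef_rot: [3.141, 0.001, -0.036]
force: [-2.4, 0.9, 0.5]
gripper_width: 13.6
grip_force: 30.0
```

Run:
```python
from h import *
st(); tob()
```

```text
t 54.9 pos [478.6 320.1  60. ] rpy [ 3.141e+00  1.000e-03 -3.600e-02] F [-2.4  0.9  0.5] M [-0.14  0.91 -0.  ] w 13.6 gf 30.0
in base-like frame x,y: -40.4 68.7 z 60.0
```

Call:
{"fn": "play_rows", "kwargs": {
  "series": [
    [[0.001,0,0],0],
    [[0.001,0,0],0],
    [[0,0,0],0],
    [[0,0,0],0]
  ]
}}

```text
time: 55.3
tool_pos: [478.8, 320.2, 59.8]
eef_rot: [3.141, 0.005, -0.035]
force: [-8.0, -1.1, 4.9]
gripper_width: 13.6
grip_force: 30.0
```

Run:
```python
from h import *
st(); tob()
```

```text
t 55.3 pos [478.8 320.2  59.8] rpy [ 3.141  0.005 -0.035] F [-8.  -1.1  4.9] M [-0.26  1.99 -0.03] w 13.6 gf 30.0
in base-like frame x,y: -40.3 68.7 z 59.8
```

Call:
{"fn": "play_rows", "kwargs": {
  "claw": 165,
  "series": [
    [[-0.002,0,0],0],
    [[0,0,0],0],
    [[0,0,0],0],
    [[0,0,-0.03],0],
    [[0,0,-0.045],0],
    [[0,0,-0.045],0],
    [[0,0,-0.045],0],
    [[0,0,-0.045],0],
    [[0,0,0],0],
    [[0,0,0],0]
  ]
}}

```text
time: 56.3
tool_pos: [480.4, 320.3, 271.5]
eef_rot: [-3.139, -0.003, -0.037]
force: [0.7, -0.3, -2.3]
gripper_width: 30.5
grip_force: 0.0
```

Run:
```python
from h import *
st(); go(593.4,-245.9,270,-0.6)
s=r.get_state()["tool_pos"]; d=np.array([593.4,-245.9])-s[:2]; print("world",d)
```

```text
t 56.3 pos [480.4 320.3 271.5] rpy [-3.139e+00 -3.000e-03 -3.700e-02] F [ 0.7 -0.3 -2.3] M [-0.08  0.19 -0.02] w 30.5 gf 0.0
t 56.3 turn 32.27 shift [0.4129 0.4035 0.0015] xy rows 9.0 each [0.0459 0.0448] j7 -2.17
world [ 112.9540625  -566.15962343]
```

Call:
{"fn": "play_rows", "kwargs": {
  "claw": 126,
  "series": [
    [[0.0103,0.0432,0],0],
    [[0.0103,0.0432,0],0],
    [[0.0103,0.0432,0],0],
    [[0.0103,0.0432,0],0],
    [[0.0103,0.0432,0],0],
    [[0.0103,0.0432,0],0],
    [[0.0103,0.0432,0],0],
    [[0.0103,0.0432,0],0],
    [[0.0103,0.0432,0],0],
    [[0.0103,0.0432,0],0]
  ]
}}

```text
time: 57.3
tool_pos: [566.1, -117.1, 268.5]
eef_rot: [3.142, 0.002, -0.036]
force: [0.4, -0.0, -0.6]
gripper_width: 44.3
grip_force: 0.0
```

Call:
{"fn": "play_rows", "kwargs": {
  "series": [
    [[0.0103,0.0432,0],0],
    [[0.0103,0.0432,0],0],
    [[0.0103,0.0432,0],0],
    [[0,0,0],8.1],
    [[0,0,0],8.1],
    [[0,0,0],8.1],
    [[0,0,0],8],
    [[0,0,0],0],
    [[0,0,0],0],
    [[0,0,0],0]
  ]
}}

```text
time: 58.3
tool_pos: [592.7, -245.9, 269.4]
eef_rot: [3.141, 0.001, -0.598]
force: [0.1, 0.2, 0.1]
gripper_width: 43.7
grip_force: 0.0
```

Run:
```python
from h import *
st(); go(593.4,-245.9,31,-0.6)
```

```text
t 58.3 pos [ 592.7 -245.9  269.4] rpy [ 3.141e+00  1.000e-03 -5.980e-01] F [0.1 0.2 0.1] M [-0.03  0.13  0.01] w 43.7 gf 0.0
t 58.3 turn 0.13 shift [ 0.0006 -0.0004  0.2384] xy rows 1.0 each [ 0.0006 -0.0004] j7 -1.55
```

Call:
{"fn": "play_rows", "kwargs": {
  "series": [
    [[0,0,0.04],0],
    [[0,0,0.04],0],
    [[0,0,0.04],0],
    [[0,0,0.03],0],
    [[0,0,0],0],
    [[0,0,0],0],
    [[0,0,0],0]
  ]
}}

```text
time: 59.0
tool_pos: [594.1, -246.9, 122.4]
eef_rot: [-3.141, -0.003, -0.599]
force: [0.2, 0.0, -0.2]
gripper_width: 44.4
grip_force: 0.0
```

Call:
{"fn": "play_rows", "kwargs": {
  "series": [
    [[0,0,0.03],0],
    [[0,0,0.025],0],
    [[0,0,0.02],0],
    [[0,0,0.013],0],
    [[0,0,0],0],
    [[0,0,0],0],
    [[0,0,0],0],
    [[0,0,0],0]
  ]
}}

```text
time: 59.8
tool_pos: [593.7, -246.3, 33.4]
eef_rot: [-3.141, -0.002, -0.6]
force: [-0.3, 0.5, 0.7]
gripper_width: 43.8
grip_force: 0.0
```

Run:
```python
from h import *
st()
```

```text
t 59.8 pos [ 593.7 -246.3   33.4] rpy [-3.141e+00 -2.000e-03 -6.000e-01] F [-0.3  0.5  0.7] M [0.06 0.24 0.05] w 43.8 gf 0.0
```

Clear so far. I'll lower another 2 mm and close.

Call:
{"fn": "play_rows", "kwargs": {
  "series": [
    [[0,0,0.0015],0],
    [[0,0,0],0],
    [[0,0,0],0]
  ]
}}

```text
time: 60.1
tool_pos: [592.9, -245.9, 30.6]
eef_rot: [-3.141, -0.0, -0.6]
force: [0.3, -0.4, 0.2]
gripper_width: 44.0
grip_force: 0.0
```

Call:
{"fn": "play_rows", "kwargs": {
  "claw": 255,
  "series": [
    [[0,0,0],0],
    [[0,0,0],0],
    [[0,0,0],0],
    [[0,0,0],0],
    [[0,0,0],0],
    [[0,0,0],0],
    [[0,0,0],0],
    [[0,0,0],0],
    [[0,0,0],0]
  ]
}}

```text
time: 61.0
tool_pos: [592.9, -246.0, 30.5]
eef_rot: [-3.142, 0.0, -0.6]
force: [0.4, -0.2, -0.6]
gripper_width: 13.4
grip_force: 29.7
```

Run:
```python
from h import *
st()
```

```text
t 61.0 pos [ 592.9 -246.    30.5] rpy [-3.142  0.    -0.6  ] F [ 0.4 -0.2 -0.6] M [0.08 0.2  0.03] w 13.4 gf 29.7
```

Pin A is gripped square (13.4 mm). I'll keep it in hand and push the tray home with the back of the +y finger on the front plate.

Call:
{"fn": "play_rows", "kwargs": {
  "series": [
    [[0,0,-0.03],0],
    [[0,0,-0.045],0],
    [[0,0,-0.045],0],
    [[0,0,-0.045],0],
    [[0,0,-0.045],0],
    [[0,0,-0.03],0],
    [[0,0,0],0],
    [[0,0,0],0]
  ]
}}

```text
time: 61.8
tool_pos: [592.9, -246.1, 270.8]
eef_rot: [-3.141, -0.001, -0.6]
force: [0.3, 0.5, -1.3]
gripper_width: 13.1
grip_force: 29.7
```

Call:
{"fn": "play_rows", "kwargs": {
  "series": [
    [[0,0,0],-8.1],
    [[0,0,0],-8.1],
    [[0,0,0],-8.1],
    [[0,0,0],-7.9],
    [[0,0,0],0],
    [[0,0,0],0]
  ]
}}

```text
time: 62.4
tool_pos: [592.3, -245.7, 269.1]
eef_rot: [-3.141, 0.002, -0.041]
force: [-0.1, 0.1, 0.7]
gripper_width: 13.6
grip_force: 29.7
```

Run:
```python
from h import *
st(); b=B(0,-107); print(b); go(b[0],b[1],150,PSI)
```

```text
t 62.4 pos [ 592.3 -245.7  269.1] rpy [-3.141e+00  2.000e-03 -4.100e-02] F [-0.1  0.1  0.7] M [-0.    0.18  0.02] w 13.6 gf 29.7
[512.33497848 143.0772447    0.        ]
t 62.4 turn -0.19 shift [-0.0947 -0.3855  0.1191] xy rows 9.0 each [-0.0105 -0.0428] j7 -1.03
```

Run:
```python
from h import *
for n in("top","scene"):
    W=np.load(f"/tmp/{n}0.npz")["W"]; X,Y,Z=W[...,0],W[...,1],W[...,2]
    for y0 in range(20,140,20): print(n,y0,[int(np.nanmax(np.where((Y>=y0)&(Y<y0+20)&(X>=x)&(X<x+20),Z,-1))) for x in range(440,600,20)])
```

```text
top 20 [77, 80, 74, 71, 75, 75, 72, 68]
top 40 [86, 72, 78, 77, 80, 73, 76, 70]
top 60 [71, 75, 70, 73, 76, 68, 70, 84]
top 80 [82, 74, 67, 68, 65, 7, 2, 5]
top 100 [6, 8, 43, 54, 46, 8, 4, 6]
top 120 [7, 7, 6, 5, 8, 9, 3, 9]
scene 20 [73, 71, 71, 76, 75, 74, 73, 67]
scene 40 [83, 73, 71, 72, 71, 74, 73, 66]
scene 60 [73, 74, 74, 68, 66, 65, 68, 79]
scene 80 [70, 68, 68, 71, 74, -1, -1, -1]
scene 100 [3, -1, 41, 52, 43, 36, -1, -1]
scene 120 [5, 0, 4, 1, -1, 2, 5, 3]
```

Call:
{"fn": "play_rows", "kwargs": {
  "series": [
    [[-0.0105,-0.043,0],0],
    [[-0.0105,-0.043,0],0],
    [[-0.0105,-0.043,0],0],
    [[-0.0105,-0.043,0],0],
    [[-0.0105,-0.043,0],0],
    [[-0.0105,-0.043,0],0],
    [[-0.0105,-0.043,0],0],
    [[-0.0105,-0.043,0],0],
    [[-0.0105,-0.041,0],0],
    [[0,0,0],0]
  ]
}}

```text
time: 63.4
tool_pos: [510.5, 150.2, 269.4]
eef_rot: [-3.139, 0.003, -0.029]
force: [0.1, 0.6, -1.3]
gripper_width: 13.6
grip_force: 29.7
```

Call:
{"fn": "play_rows", "kwargs": {
  "series": [
    [[0,0,0.04],0],
    [[0,0,0.04],0],
    [[0,0,0],0],
    [[0,0,0],0],
    [[0,0,0],0]
  ]
}}

```text
time: 63.9
tool_pos: [514.4, 142.3, 192.6]
eef_rot: [-3.14, -0.003, -0.039]
force: [0.5, -0.3, -1.3]
gripper_width: 13.5
grip_force: 29.7
```

Run:
```python
from h import *
st(); tob(); b=B(0,-107); go(b[0],b[1],60,PSI)
```

```text
t 63.9 pos [514.4 142.3 192.6] rpy [-3.14e+00 -3.00e-03 -3.90e-02] F [ 0.5 -0.3 -1.3] M [-0.08  0.14  0.03] w 13.5 gf 29.7
in base-like frame x,y: 2.1 -107.7 z 192.6
t 63.9 turn -0.07 shift [-0.0021 -0.0007  0.1326] xy rows 1.0 each [-0.0021 -0.0007] j7 -1.85
```

Call:
{"fn": "play_rows", "kwargs": {
  "series": [
    [[-0.002,-0.005,0],0],
    [[0,0,0.04],0],
    [[0,0,0.04],0],
    [[0,0,0.035],0],
    [[0,0,0.02],0],
    [[0,0,0.002],0],
    [[0,0,0],0],
    [[0,0,0],0],
    [[0,0,0],0]
  ]
}}

```text
time: 64.8
tool_pos: [512.6, 148.0, 55.4]
eef_rot: [-3.14, -0.003, -0.038]
force: [-0.6, -0.2, 0.2]
gripper_width: 13.3
grip_force: 29.7
```

Call:
{"fn": "play_rows", "kwargs": {
  "series": [
    [[0,-0.005,0],0],
    [[0,-0.005,0],0],
    [[0,-0.005,0],0],
    [[0,-0.005,0],0],
    [[0,-0.005,0],0],
    [[0,0,0],0],
    [[0,0,0],0]
  ]
}}

```text
time: 65.5
tool_pos: [512.3, 172.8, 53.6]
eef_rot: [-3.141, -0.0, -0.038]
force: [0.1, -1.2, 0.8]
gripper_width: 13.5
grip_force: 31.1
```

Run:
```python
from h import *
st(); tob()
```

```text
t 65.5 pos [512.3 172.8  53.6] rpy [-3.141 -0.    -0.038] F [ 0.1 -1.2  0.8] M [-0.2   0.21  0.04] w 13.5 gf 31.1
in base-like frame x,y: -1.2 -77.3 z 53.6
```

Call:
{"fn": "play_rows", "kwargs": {
  "series": [
    [[0,-0.005,0],0],
    [[0,-0.005,0],0],
    [[0,-0.005,0],0],
    [[0,-0.005,0],0],
    [[0,0,0],0],
    [[0,0,0],0]
  ]
}}

```text
time: 66.1
tool_pos: [512.9, 193.7, 53.5]
eef_rot: [-3.14, -0.0, -0.037]
force: [0.0, -0.5, -0.8]
gripper_width: 13.5
grip_force: 29.8
```

Run:
```python
from h import *
st(); tob()
```

```text
t 66.1 pos [512.9 193.7  53.5] rpy [-3.14  -0.    -0.037] F [ 0.  -0.5 -0.8] M [-0.02  0.14 -0.  ] w 13.5 gf 29.8
in base-like frame x,y: -1.3 -56.4 z 53.5
```

Call:
{"fn": "play_rows", "kwargs": {
  "series": [
    [[0,-0.004,0],0],
    [[0,-0.004,0],0],
    [[0,-0.004,0],0],
    [[0,0,0],0],
    [[0,0,0],0]
  ]
}}

```text
time: 66.6
tool_pos: [513.3, 205.3, 53.5]
eef_rot: [-3.141, -0.0, -0.037]
force: [-1.0, -1.1, 0.4]
gripper_width: 13.6
grip_force: 30.9
```

Run:
```python
from h import *
st(); tob()
```

```text
t 66.6 pos [513.3 205.3  53.5] rpy [-3.141 -0.    -0.037] F [-1.  -1.1  0.4] M [-0.3   0.19  0.03] w 13.6 gf 30.9
in base-like frame x,y: -1.4 -44.8 z 53.5
```

Call:
{"fn": "play_rows", "kwargs": {
  "series": [
    [[0,-0.003,0],0],
    [[0,-0.003,0],0],
    [[0,-0.002,0],0],
    [[0,0,0],0],
    [[0,0,0],0]
  ]
}}

```text
time: 67.1
tool_pos: [513.5, 209.8, 53.4]
eef_rot: [3.138, 0.001, -0.039]
force: [-2.1, -8.3, 2.7]
gripper_width: 13.8
grip_force: 38.7
```

Call:
{"fn": "play_rows", "kwargs": {
  "series": [
    [[0,-0.002,0],0],
    [[0,-0.002,0],0],
    [[0,-0.001,0],0],
    [[0,0,0],0]
  ]
}}

```text
time: 67.5
tool_pos: [513.5, 210.1, 53.4]
eef_rot: [3.133, 0.003, -0.042]
force: [-4.2, -17.4, 8.7]
gripper_width: 13.5
grip_force: 48.5
```

Call:
{"fn": "play_rows", "kwargs": {
  "series": [
    [[0,-0.002,0],0],
    [[0,-0.001,0],0],
    [[0,0,0],0]
  ]
}}

```text
time: 67.8
tool_pos: [513.4, 210.2, 53.4]
eef_rot: [3.129, 0.005, -0.043]
force: [-5.7, -23.3, 13.6]
gripper_width: 13.4
grip_force: 54.4
```

Run:
```python
from h import *
st(); tob()
```

```text
t 67.8 pos [513.4 210.2  53.4] rpy [ 3.129  0.005 -0.043] F [ -5.7 -23.3  13.6] M [-4.7   1.37  0.1 ] w 13.4 gf 54.4
in base-like frame x,y: -1.4 -39.9 z 53.4
```

Tray home: a hard stop at TCP y_b -40.2 with 23 N. I'll back off, lift, and measure the travel from the top images.

Call:
{"fn": "play_rows", "kwargs": {
  "series": [
    [[0,0.008,0],0],
    [[0,0.01,0],0],
    [[0,0.005,0],0],
    [[0,0,-0.03],0],
    [[0,0,-0.045],0],
    [[0,0,-0.045],0],
    [[0,0,-0.045],0],
    [[0,0,0],0]
  ]
}}

```text
time: 68.6
tool_pos: [516.8, 199.9, 225.6]
eef_rot: [-3.133, -0.011, -0.037]
force: [1.2, -0.1, -0.5]
gripper_width: 13.6
grip_force: 29.7
```

Run:
```python
from h import *
st(); b=B(-112,163); print(b); go(b[0],b[1],215,PSI)
```

```text
t 68.6 pos [516.8 199.9 225.6] rpy [-3.133 -0.011 -0.037] F [ 1.2 -0.1 -0.5] M [-0.04  0.09  0.05] w 13.6 gf 29.7
[410.67336369 417.13730396   0.        ]
t 68.6 turn 0.08 shift [-0.1143 -0.213   0.0106] xy rows 5.0 each [-0.0229 -0.0426] j7 -1.94
```

Call:
{"fn": "play_rows", "kwargs": {
  "series": [
    [[-0.023,-0.0425,0],0],
    [[-0.023,-0.0425,0],0],
    [[-0.023,-0.0425,0],0],
    [[-0.023,-0.0425,0],0],
    [[-0.0225,-0.0425,0],0],
    [[0,0,0],0],
    [[0,0,0],0],
    [[0,0,0],0]
  ]
}}

```text
time: 69.4
tool_pos: [407.2, 413.2, 218.2]
eef_rot: [3.141, -0.0, -0.039]
force: [0.3, -0.9, -1.0]
gripper_width: 13.7
grip_force: 29.7
```

Run:
```python
from h import *
st()
def prof(im,m,R,t,z,xs,Y):
    P=np.array([[O+x*AX+y*AY+[0,0,z] for y in Y] for x in xs]).reshape(-1,3)
    return cv2.remap(im.astype(np.float32),proj(P,m,R,t).reshape(len(xs),len(Y),2).astype(np.float32),None,cv2.INTER_CUBIC).mean(-1).mean(0)
Y=np.arange(-100,20,.5)
for n in("top","scene"):
    im,d,m,R,t=cam(n); im0=np.load(f"/tmp/{n}0.npz")["im"]
    np.savez(f"/tmp/{n}2.npz",im=im,W=cloud(d,m,R,t))
    a=prof(im0,m,R,t,52,np.arange(13,22,1.),Y); b=prof(im,m,R,t,52,np.arange(13,22,1.),Y)
    ea=Y[np.gradient(cv2.GaussianBlur(a.reshape(-1,1),(1,13),2.5).ravel())[8:-8].argmax()+8]; eb=Y[np.gradient(cv2.GaussianBlur(b.reshape(-1,1),(1,13),2.5).ravel())[8:-8].argmax()+8]
    # best shift by correlation
    best=min(((np.mean((np.interp(Y[(Y>-40)&(Y<10)],Y,b)-np.interp(Y[(Y>-40)&(Y<10)]-s,Y,a))**2),s) for s in np.arange(25,58,.25)))
    print(n,"front edges",ea,eb,"shift",eb-ea,"corr",best)
```

```text
t 69.4 pos [407.2 413.2 218.2] rpy [ 3.141 -0.    -0.039] F [ 0.3 -0.9 -1. ] M [-0.05  0.15 -0.03] w 13.7 gf 29.7
top front edges -68.5 -22.0 shift 46.5 corr (np.float64(29.155422302830797), np.float64(46.75))
scene front edges -70.0 -21.0 shift 49.0 corr (np.float64(14.06785288853265), np.float64(44.75))
```

Run:
```python
from h import *
st(); b=B(-112,165.3); print(b); go(b[0],b[1],61.5,PSI)
```

```text
t 69.5 pos [407.8 412.7 218.5] rpy [-3.142 -0.    -0.041] F [ 0.7 -0.1 -0.6] M [-0.03  0.11 -0.05] w 13.5 gf 29.7
[410.76074266 419.43564356   0.        ]
t 69.5 turn -0.14 shift [ 0.0027 -0.0069  0.157 ] xy rows 1.0 each [ 0.0027 -0.0069] j7 -2.36
```

Call:
{"fn": "play_rows", "kwargs": {
  "series": [
    [[0.003,-0.006,0],0],
    [[0,0,0.04],0],
    [[0,0,0.04],0],
    [[0,0,0.04],0],
    [[0,0,0.025],0],
    [[0,0,0.01],0],
    [[0,0,0],0],
    [[0,0,0],0],
    [[0,0,0],0],
    [[0,0,0],0]
  ]
}}

```text
time: 70.5
tool_pos: [410.8, 420.8, 65.2]
eef_rot: [-3.139, -0.002, -0.038]
force: [-0.8, -0.2, -0.4]
gripper_width: 13.5
grip_force: 29.7
```

Call:
{"fn": "play_rows", "kwargs": {
  "series": [
    [[0,0,0],0],
    [[0,0,0],0],
    [[0,0,0],0]
  ]
}}

```text
time: 70.8
tool_pos: [410.0, 420.0, 63.8]
eef_rot: [-3.141, -0.0, -0.038]
force: [0.0, -0.6, -0.6]
gripper_width: 13.9
grip_force: 29.7
```

Run:
```python
from h import *
st(); tob(); b=B(-110,165.3); go(b[0],b[1],61.5,PSI)
```

```text
t 70.8 pos [410.  420.   63.8] rpy [-3.141 -0.    -0.038] F [ 0.  -0.6 -0.6] M [-0.04  0.13 -0.02] w 13.9 gf 29.7
in base-like frame x,y: -112.8 165.9 z 63.8
t 70.8 turn 0.01 shift [0.0028 0.0006 0.0023] xy rows 1.0 each [0.0028 0.0006] j7 -2.29
```

Call:
{"fn": "play_rows", "kwargs": {
  "series": [
    [[0,0.0006,0.0022],0],
    [[0.004,0,0],0],
    [[0.004,0,0],0],
    [[0.003,0,0],0],
    [[0.003,0,0],0],
    [[0,0,0],0],
    [[0,0,0],0],
    [[0,0,0],0]
  ]
}}

```text
time: 71.6
tool_pos: [414.5, 419.8, 58.9]
eef_rot: [3.137, 0.016, -0.034]
force: [-16.9, 0.8, 1.9]
gripper_width: 13.5
grip_force: 30.0
```

Run:
```python
from h import *
st(); tob()
```

```text
t 71.6 pos [414.5 419.8  58.9] rpy [ 3.137  0.016 -0.034] F [-16.9   0.8   1.9] M [0.07 3.96 0.04] w 13.5 gf 30.0
in base-like frame x,y: -108.3 165.9 z 58.9
```

Call:
{"fn": "play_rows", "kwargs": {
  "series": [
    [[0.003,0,0],0],
    [[0.003,0,0],0],
    [[0,0,0],0],
    [[0,0,0],0]
  ]
}}

```text
time: 72.0
tool_pos: [415.7, 420.4, 57.5]
eef_rot: [3.135, 0.024, -0.031]
force: [-24.4, 1.1, 2.7]
gripper_width: 13.4
grip_force: 30.1
```

Run:
```python
from h import *
st(); tob()
```

```text
t 72.0 pos [415.7 420.4  57.5] rpy [ 3.135  0.024 -0.031] F [-24.4   1.1   2.7] M [0.27 5.67 0.1 ] w 13.4 gf 30.1
in base-like frame x,y: -107.1 166.4 z 57.5
```

Contact came early: the tip hit the lug face with the TCP at x_b -108, so the pin is held further back than I thought. I'll back off and look.

Call:
{"fn": "play_rows", "kwargs": {
  "series": [
    [[-0.005,0,0],0],
    [[-0.005,0,0],0],
    [[-0.01,0,0],0],
    [[0,0,0],0],
    [[0,0,0],0],
    [[0,0,0],0],
    [[0,0,0],0]
  ]
}}

```text
time: 72.7
tool_pos: [410.9, 419.0, 61.6]
eef_rot: [-3.141, -0.001, -0.039]
force: [0.0, 0.4, -0.0]
gripper_width: 13.6
grip_force: 30.0
```

Run:
```python
from h import *
st(); tob()
o=[]
for n in("scene","top"):
    im,d,m,R,t=cam(n); W=cloud(d,m,R,t)
    c=proj(B(-60,165,38),m,R,t)[0].astype(int); k=34 if n=="scene" else 26
    cr=im[c[1]-k:c[1]+k,c[0]-k:c[0]+k]; o.append(cv2.resize(cr,(398,398),interpolation=cv2.INTER_CUBIC)); print(n,c)
    p=proj(np.array([B(-29.5,165.3,38),B(-21,165.3,38),B(-29.5,165.3,56)]),m,R,t); print(((p-c+k)*398/(2*k)).round())
cv2.imwrite("pics/lug.png",np.hstack(o))
```

```text
t 72.7 pos [410.9 419.   61.6] rpy [-3.141e+00 -1.000e-03 -3.900e-02] F [ 0.   0.4 -0. ] M [-0.03  0.12  0.01] w 13.6 gf 30.0
in base-like frame x,y: -111.8 164.9 z 61.6
scene [200 151]
[[244. 190.]
 [256. 187.]
 [242. 169.]]
top [167 225]
[[204. 145.]
 [205. 128.]
 [197. 140.]]
```

View pics/lug.png

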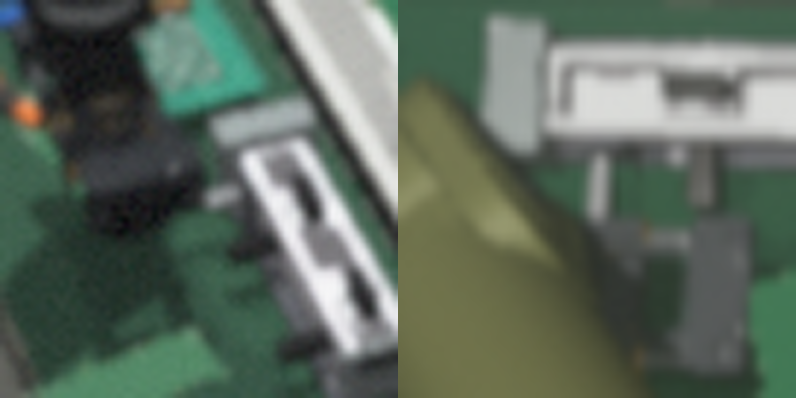

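Run:
```python
from h import *
im,d,m,R,t=cam("top")
def prof(z,xs,Y):
    P=np.array([[O+x*AX+y*AY+[0,0,z] for y in Y] for x in xs]).reshape(-1,3)
    return cv2.remap(im,proj(P,m,R,t).reshape(len(xs),len(Y),2).astype(np.float32),None,cv2.INTER_CUBIC).astype(float).mean(0)
for nm,z,xs,lo,hi in(("bay1 handle",45,np.arange(-52,-40,1.),95,135),("bay3 handle",45,np.arange(-52,-40,1.),-5,35),("pinA shank front",42,np.arange(-48,-40,1.),148,185),("pinA shank back",42,np.arange(-66,-56,1.),148,185),("lug top",56,np.arange(-29,-24,1.),145,190),("lug outer",40,np.arange(-31,-29,.5),140,195)):
    Y=np.arange(lo,hi,2.); v=prof(z,xs,Y)
    red=v[:,2]; print(nm, dict(zip(Y.astype(int).tolist(),red.astype(int).tolist())))
    w=np.clip(red-np.percentile(red,35),0,None); print("  centroid",((w*Y).sum()/w.sum()).round(1))
```

```text
bay1 handle {95: 59, 97: 58, 99: 57, 101: 54, 103: 52, 105: 56, 107: 66, 109: 82, 111: 97, 113: 102, 115: 100, 117: 97, 119: 91, 121: 80, 123: 70, 125: 65, 127: 63, 129: 63, 131: 63, 133: 62}
  centroid 115.1
bay3 handle {-5: 54, -3: 54, -1: 55, 1: 53, 3: 55, 5: 59, 7: 72, 9: 88, 11: 102, 13: 104, 15: 103, 17: 102, 19: 92, 21: 78, 23: 66, 25: 61, 27: 58, 29: 59, 31: 59, 33: 58}
  centroid 14.5
pinA shank front {148: 59, 150: 60, 152: 60, 154: 60, 156: 58, 158: 60, 160: 78, 162: 104, 164: 136, 166: 154, 168: 154, 170: 133, 172: 108, 174: 82, 176: 68, 178: 62, 180: 61, 182: 62, 184: 60}
  centroid 167.3
pinA shank back {148: 63, 150: 63, 152: 63, 154: 63, 156: 59, 158: 66, 160: 80, 162: 105, 164: 129, 166: 147, 168: 148, 170: 132, 172: 108, 174: 81, 176: 65, 178: 55, 180: 57, 182: 57, 184: 57}
  centroid 167.0
lug top {145: 119, 147: 116, 149: 116, 151: 117, 153: 119, 155: 124, 157: 128, 159: 129, 161: 130, 163: 131, 165: 131, 167: 132, 169: 133, 171: 134, 173: 134, 175: 133, 177: 133, 179: 132, 181: 128, 183: 125, 185: 118, 187: 114, 189: 107}
  centroid 169.8
lug outer {140: 86, 142: 85, 144: 83, 146: 76, 148: 69, 150: 65, 152: 63, 154: 65, 156: 68, 158: 72, 160: 77, 162: 82, 164: 89, 166: 97, 168: 100, 170: 97, 172: 93, 174: 93, 176: 93, 178: 96, 180: 97, 182: 97, 184: 95, 186: 90, 188: 83, 190: 75, 192: 69, 194: 69}
  centroid 171.7
```

Run:
```python
from h import *
def bf(W): d=W-O; return d@AX,d@AY,W[...,2]
for n in("top","scene"):
    for k in range(2):
        im,d,m,R,t=cam(n); x,y,z=bf(cloud(d,m,R,t))
        M=(x>-70)&(x<-38)&(y>159)&(y<173)&(z>20)&(z<60)
        print(n,"pinA n",M.sum(),"z hi",np.percentile(z[M],[50,75,90]).round(1),"slope", np.polyfit(x[M],z[M],1).round(3) if M.sum()>4 else "", "y",np.median(y[M]).round(1))
        for c in(14.5,115):
            M=(x>-56)&(x<-34)&(abs(y-c)<9)&(z>25)&(z<60)
            print("   handle",c,M.sum(),np.percentile(z[M],[50,75,90]).round(1) if M.any() else "","y",np.median(y[M]).round(1) if M.any() else "")
        M=(x>-33)&(x<-24)&(y>140)&(y<190)&(z>45)&(z<70); print("   lug",M.sum(),np.percentile(y[M],[5,50,95]).round(1) if M.any() else "", "x",np.median(x[M]).round(1))
```

```text
top pinA n 15 z hi [45.2 46.  47.4] slope [-0.076 39.977] y 166.5
   handle 14.5 23 [43.3 44.7 46.9] y 11.2
   handle 115 22 [42.4 45.7 48.5] y 113.4
   lug 14 [153.2 161.6 176.8] x -29.2
top pinA n 15 z hi [43.3 44.6 47.1] slope [-3.8000e-02  4.1102e+01] y 167.6
   handle 14.5 24 [42.  45.3 46.7] y 12.9
   handle 115 22 [43.4 45.2 50.9] y 113.1
   lug 14 [153.3 162.9 176.5] x -28.7
scene pinA n 11 z hi [41.6 44.  45.9] slope [-0.081 38.152] y 164.0
   handle 14.5 26 [40.8 43.6 44.9] y 10.3
   handle 115 22 [40.3 43.4 44.6] y 110.1
   lug 15 [148.8 159.5 189.8] x -28.6
scene pinA n 11 z hi [39.9 40.7 42.4] slope [-2.6000e-02  3.9034e+01] y 166.8
   handle 14.5 23 [41.3 42.8 43.9] y 10.2
   handle 115 23 [40.6 43.1 45.1] y 111.0
   lug 15 [149.8 159.3 178. ] x -28.2
```

Against the lug and bay handles, pin A sits about 3 mm too far in +y. I'll shift and retry gently.

Call:
{"fn": "play_rows", "kwargs": {
  "series": [
    [[0,0.003,0],0],
    [[0,0,0],0],
    [[0,0,0],0],
    [[0.003,0,0],0],
    [[0.003,0,0],0],
    [[0.002,0,0],0],
    [[0,0,0],0],
    [[0,0,0],0]
  ]
}}

```text
time: 73.85
tool_pos: [418.0, 415.9, 61.3]
eef_rot: [3.141, -0.0, -0.038]
force: [0.0, -0.0, -1.2]
gripper_width: 13.7
grip_force: 30.0
```

Run:
```python
from h import *
st(); tob()
```

```text
t 73.85 pos [418.  415.9  61.3] rpy [ 3.141 -0.    -0.038] F [ 0.  -0.  -1.2] M [-0.04  0.2  -0.01] w 13.7 gf 30.0
in base-like frame x,y: -104.7 162.1 z 61.3
```

It's in. Advancing.

Call:
{"fn": "play_rows", "kwargs": {
  "series": [
    [[0.003,0,0],0],
    [[0.003,0,0],0],
    [[0.002,0,0],0],
    [[0,0,0],0],
    [[0,0,0],0]
  ]
}}

```text
time: 74.35
tool_pos: [426.0, 415.6, 61.3]
eef_rot: [3.141, -0.0, -0.038]
force: [0.5, 0.7, -1.4]
gripper_width: 13.8
grip_force: 30.0
```

Run:
```python
from h import *
st(); tob()
```

```text
t 74.35 pos [426.  415.6  61.3] rpy [ 3.141 -0.    -0.038] F [ 0.5  0.7 -1.4] M [-0.11  0.13  0.05] w 13.8 gf 30.0
in base-like frame x,y: -96.6 162.0 z 61.3
```

Call:
{"fn": "play_rows", "kwargs": {
  "series": [
    [[0.003,0,0],0],
    [[0.003,0,0],0],
    [[0.002,0,0],0],
    [[0,0,0],0],
    [[0,0,0],0]
  ]
}}

```text
time: 74.85
tool_pos: [434.1, 415.3, 61.4]
eef_rot: [-3.142, -0.0, -0.038]
force: [0.8, -0.4, -1.0]
gripper_width: 13.7
grip_force: 30.0
```

Run:
```python
from h import *
st(); tob()
```

```text
t 74.85 pos [434.1 415.3  61.4] rpy [-3.142 -0.    -0.038] F [ 0.8 -0.4 -1. ] M [-0.13  0.07 -0.06] w 13.7 gf 30.0
in base-like frame x,y: -88.5 162.1 z 61.4
```

Call:
{"fn": "play_rows", "kwargs": {
  "series": [
    [[0.004,0,0],0],
    [[0.004,0,0],0],
    [[0.004,0,0],0],
    [[0,0,0],0],
    [[0,0,0],0]
  ]
}}

```text
time: 75.35
tool_pos: [446.2, 414.9, 61.4]
eef_rot: [-3.142, -0.0, -0.038]
force: [-0.5, 0.4, -1.9]
gripper_width: 13.4
grip_force: 30.0
```

Run:
```python
from h import *
st(); tob()
```

```text
t 75.35 pos [446.2 414.9  61.4] rpy [-3.142 -0.    -0.038] F [-0.5  0.4 -1.9] M [-0.09  0.16 -0.04] w 13.4 gf 30.0
in base-like frame x,y: -76.4 162.1 z 61.4
```

Call:
{"fn": "play_rows", "kwargs": {
  "series": [
    [[0.004,0,0],0],
    [[0.004,0,0],0],
    [[0.003,0,0],0],
    [[0,0,0],0],
    [[0,0,0],0]
  ]
}}

```text
time: 75.85
tool_pos: [457.0, 414.5, 61.4]
eef_rot: [-3.142, -0.0, -0.038]
force: [0.4, -0.2, -0.8]
gripper_width: 13.6
grip_force: 30.0
```

Run:
```python
from h import *
st(); tob()
```

```text
t 75.85 pos [457.  414.5  61.4] rpy [-3.142 -0.    -0.038] F [ 0.4 -0.2 -0.8] M [-0.05  0.16 -0.04] w 13.6 gf 30.0
in base-like frame x,y: -65.7 162.1 z 61.4
```

Call:
{"fn": "play_rows", "kwargs": {
  "series": [
    [[0.003,0,0],0],
    [[0.002,0,0],0],
    [[0.002,0,0],0],
    [[0,0,0],0],
    [[0,0,0],0]
  ]
}}

```text
time: 76.35
tool_pos: [461.0, 414.7, 61.1]
eef_rot: [3.141, 0.005, -0.037]
force: [-6.2, -0.3, 3.8]
gripper_width: 13.5
grip_force: 30.0
```

Run:
```python
from h import *
st(); tob()
```

```text
t 76.35 pos [461.  414.7  61.1] rpy [ 3.141  0.005 -0.037] F [-6.2 -0.3  3.8] M [-0.17  1.61 -0.09] w 13.5 gf 30.0
in base-like frame x,y: -61.6 162.5 z 61.1
```

Call:
{"fn": "play_rows", "kwargs": {
  "series": [
    [[0.001,0,0],0],
    [[0.001,0,0],0],
    [[0,0,0],0],
    [[0,0,0],0]
  ]
}}

```text
time: 76.75
tool_pos: [461.2, 414.8, 60.9]
eef_rot: [3.14, 0.009, -0.036]
force: [-10.2, -1.9, 5.3]
gripper_width: 13.4
grip_force: 30.0
```

Run:
```python
from h import *
st(); tob()
```

```text
t 76.75 pos [461.2 414.8  60.9] rpy [ 3.14   0.009 -0.036] F [-10.2  -1.9   5.3] M [-0.38  2.49 -0.06] w 13.4 gf 30.0
in base-like frame x,y: -61.5 162.5 z 60.9
```

Handle meets lug where predicted. I'll release and withdraw.

Call:
{"fn": "play_rows", "kwargs": {
  "claw": 165,
  "series": [
    [[-0.003,0,0],0],
    [[0,0,0],0],
    [[0,0,0],0],
    [[0,0,0],0],
    [[0,0,-0.03],0],
    [[0,0,-0.045],0],
    [[0,0,-0.045],0],
    [[0,0,-0.045],0],
    [[0,0,-0.03],0]
  ]
}}

```text
time: 77.65
tool_pos: [464.2, 414.5, 260.4]
eef_rot: [-3.138, -0.003, -0.039]
force: [0.3, 0.3, -0.0]
gripper_width: 30.9
grip_force: 0.0
```

Call:
{"fn": "play_rows", "kwargs": {
  "series": [
    [[-0.005,0.045,0],0],
    [[0,0.045,0],0],
    [[0,0.045,0],0],
    [[0,0.045,0],0],
    [[0,0.045,0],0],
    [[0,0.045,0],0],
    [[0,0.045,0],0],
    [[0,0.045,0],0],
    [[0,0,0],0],
    [[0,0,0],0]
  ]
}}

```text
time: 78.65
tool_pos: [444.5, 53.7, 256.7]
eef_rot: [-3.139, -0.001, -0.041]
force: [0.2, 0.4, 0.8]
gripper_width: 30.8
grip_force: 0.0
```

Run:
```python
from h import *
st()
im,d,m,R,t=cam('top'); a=rect(im,m,R,t,435,575,190,490,48,2.6)
im2,d2,m2,R2,t2=cam('scene'); c=proj(B(0,80,40),m2,R2,t2)[0].astype(int)
b=cv2.resize(im2[c[1]-40:c[1]+40,c[0]-80:c[0]+80],(480,240),interpolation=cv2.INTER_CUBIC)
b=cv2.copyMakeBorder(b,0,0,0,a.shape[1]-480,cv2.BORDER_CONSTANT); I=np.vstack([a,b[:600-a.shape[0]]])
cv2.imwrite("pics/final.png",I); print(I.shape)
```

```text
t 78.65 pos [444.5  53.7 256.7] rpy [-3.139e+00 -1.000e-03 -4.100e-02] F [0.2 0.4 0.8] M [-0.08  0.15 -0.02] w 30.8 gf 0.0
(600, 781, 3)
```

View pics/final.png

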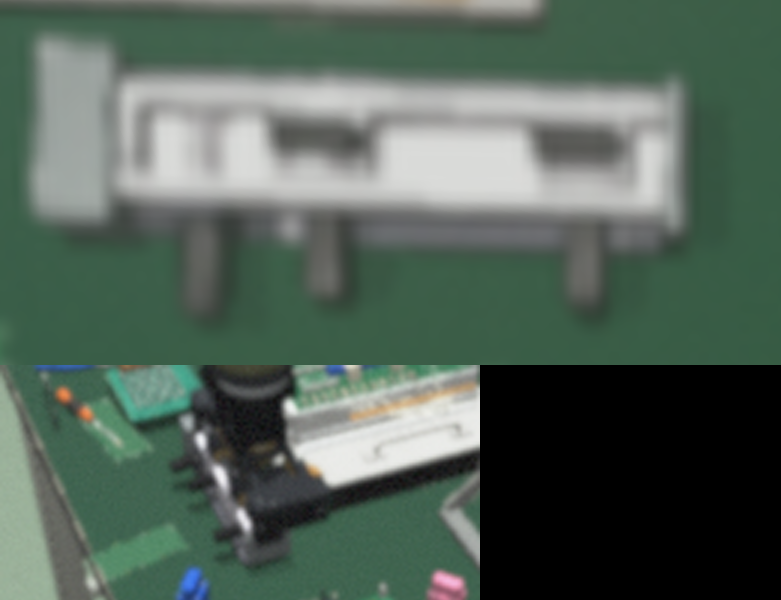

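The tray sits against the block. All three handles, at (205,270), (325,255) and (583,265), reach exactly as far as they should when seated, and the lock pin's shank crosses the tray at (205,140). Handing in.

```bash
python3 -c "
from h import *
print(r.hand_in())"
```

```text
the job is handed in; nothing more can be done
None
```

The job is handed in: both modules on the bench are pinned (bays 1 and 3), and the tray is home and locked with a third pin; the fourth pin and everything else were left where they lay, and no verdict came back.

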